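# Sort the dispenser tiers, then thread the long spatula out of the drying box

### The job

Two spare formula tiers stand on the drying box: keeping them upright, set the one with the green tag in the green dish and the one with the red tag in the red dish. Then take hold of the long blue spatula lying inside the box and, since it is longer than the opening in the fixed cover, tilt it and draw it out through the opening one end first. Finish still holding it in the gripper, motionless and touching nothing else, with the whole spatula at least 10 cm above the cover; leave the other things on the counter where they are.

Things in the scene. Friction and masses are not known exactly. Their poses are not given: they have to be found in the camera images.
- drying_box: Fixed white box with a fixed flat cover, 340 long (its y) x 180 (its x) x 52 high, origin at the centre of its underside on the counter. Inside: flat floor 5 above the counter, the cover's underside 46 above it, clear space 330 (y) x 170 (x), so under the cover at both ends there is room for the spatula to slide lengthwise. (sizes in mm)
- box_opening (a point): Centre of the rectangular opening in the box's cover, on the cover's top face, 52 above the counter. The opening is 150 long (box y) by 130 wide (box x), centred in the cover; the cover is 6 thick and closes the rest: 95 at each y end, 25 at each x side. (sizes in mm)
- spatula_mid (a point): Blue rigid spatula, about 100 g, 220 long along its y, flat on the box floor nearly parallel to the box's y, seen through the opening, both ends under the cover. This point: half-way along, 9 above its underside, about its centre of mass; grip the handle here across x. Handle: square bar 18 x 18, from y -110 to +38 of this point. (sizes in mm)
- spatula_blade_end (a point): Centre of the spatula's blade end face, at its y = +110. The blade is 44 wide, 7 thick, 72 long, flush with the handle's underside; it points to the box's +y at the start. (sizes in mm)
- spatula_handle_end (a point): Centre of the spatula's handle end face, at its y = -110 (mm)
- tier_green_mid (a point): Centre of the closed white round formula tier with the green tag, 56 diameter, 44 high, about 120 g, a flat green disc (36 diameter, 3 high) on its top; it stands upright on the box cover beside one end of the opening. This point is 22 above its underside. (sizes in mm)
- tier_red_mid (a point): The same kind of tier with a red disc on its top; it stands on the cover at the other end of the opening. Which end is which varies.
- nest_green: Green round shallow dish, fixed, origin at the centre of its underside on the counter: 100 outside diameter at the rim, 16 high, about 86 clear inside at the floor, its floor 5 above the counter. One dish stands left of the box, the other right; which is which varies. (sizes in mm)
- nest_red: Red dish of the same shape, fixed, origin at the centre of its underside. Bystanders (pan lid, bottle, trivet, dispenser, jar, mug, hob with pan) stand only behind the box (beyond x = 0.70 m, up to 0.21 m high) and at the far sides (more than 0.50 m left or right of the robot's centre line).
Not all that is in view belongs to the job. Leave any orange look-alike of the part that bears tier_green_mid alone.

How it is judged:
On the way, in this order (a step that is already met when the one before it is completed fails the run):
1. both tiers stand released in the dishes of their tag's colour, the spatula still in the box (horizontal distance between tier_green_mid and nest_green below 0.022 m and height (world z) of each of tier_green_mid, tier_red_mid below 0.034 m and angle between each of tier_green_mid, tier_red_mid's own z axis and vertical below 0.15 rad and horizontal distance between tier_red_mid and nest_red below 0.022 m and contact force between the fingers and tier_green below 0.1 N and contact force between the fingers and tier_red below 0.1 N and linear speed of each of tier_green, tier_red below 0.05 m/s and height (world z) of each of spatula_blade_end, spatula_handle_end below 0.05 m), for 0.2 s.
2. the spatula slants through the opening: one end above the cover, the other still below it (((height (world z) of spatula_blade_end above 0.06 m and height (world z) of spatula_handle_end below 0.046 m) or (height (world z) of spatula_handle_end above 0.06 m and height (world z) of spatula_blade_end below 0.046 m))), for 0.1 s.
At the end, for the whole second after the job is handed in: Tiers upright (0.15 rad), released, still, on the floor of the dish of their colour (22 mm of its centre); the gripper holds the spatula still (under 0.03 m/s), both ends over 140 mm above the counter, touching no box, bottle, jar, mug, dispenser or saucepan (horizontal distance between tier_green_mid and nest_green below 0.022 m and height (world z) of each of tier_green_mid, tier_red_mid below 0.034 m and angle between each of tier_green_mid, tier_red_mid's own z axis and vertical below 0.15 rad and horizontal distance between tier_red_mid and nest_red below 0.022 m and contact force between the fingers and tier_green below 0.1 N and contact force between the fingers and tier_red below 0.1 N and linear speed of each of tier_green, tier_red below 0.05 m/s and height (world z) of each of spatula_blade_end, spatula_handle_end above 0.14 m and contact force between the fingers and spatula above 1 N and linear speed of spatula below 0.03 m/s and contact force between spatula and drying_box below 0.05 N and contact force between spatula and bottle below 0.05 N and contact force between spatula and jar below 0.05 N and contact force between spatula and measuring_cup below 0.05 N and contact force between spatula and dispenser below 0.05 N and contact force between spatula and saucepan below 0.05 N); the arm keeps its last pose, push and grip.
It fails at once if a bystander (lid, bottle, mug, jar) is shifted by more than 30 mm (distance of any of pan_lid, bottle, measuring_cup, jar from where it was at the start of the episode above 0.03 m).
It fails at once if a tier is tipped by more than 0.6 rad (angle between any of tier_green_mid, tier_red_mid's own z axis and vertical above 0.6 rad).
It also fails if it takes over 67 s, if anything falls off the work surface, if the arm or the gripper's body presses on something with over 40 N, if the wrist force passes 120 N, or if a joint passes its speed limit or range.

### The arm

A 6-joint arm with a two-finger parallel gripper is mounted at the origin on the work surface. World frame = base frame: x ahead of the robot, y to its left, z up, the work surface at z = 0. Lengths are in m, angles in rad, forces in N, time in s.
With the tool pointing down it reaches from about 0.35 to 0.85 m from the base axis. Payload 8.1 kg.
Tool frame: the origin (TCP) lies at the very end of the fingers, on their centre line; the grasp point (between the pads) lies 19 mm behind it (robot.pinch_z is the distance from the TCP to the grasp point, in m); x points along the fingers, z is the direction in which the jaws open and shut, and the axes are right-handed (so a half turn about x gives the same grasp; the last joint's range is limited). The gripper opens to 93 mm and grips with 3 to 60 N. Pads are 15 mm wide; open, the fingers measure 128 mm over their backs; the gripper's body (75 mm by 188 mm) begins 65 mm behind the grasp point.
Start: joints at [1.037, 0.13, 1.488, -0, 1.523, -0.085], TCP at [0.26, 0.541, 0.192] pointing down, gripper open.
Joint ranges: [-2.96, 2.96], [-0.89, 2.26], [0.02, 2.5], [-1.34, 4.48], [0, 2.73], [-2.66, 2.66]. Speed limits (rad/s): [2.39, 2.39, 2.79, 3.14, 3.14, 3.14].

### API

Orientations are given as a rotation vector (axis times angle).
In Python, from plant import robot, optics, ticket gives the robot as it stands.
- The arm moves only by the tool jog_arm, never from a script. Its argument "targets" is a list of rows, each a list of 7 numbers: the shift along the tool's x, y, z in cm, then the turn, a rotation vector about the tool's x, y, z in degrees, then the closure, from 0 (fully open) to 1 (shut). In form: [[dx, dy, dz, ax, ay, az, grip], ...]. A call has 1 to 5 rows; each row is the pose to reach, as a shift and turn from the pose measured when the call began, along the tool's axes at that moment; what a row does not reach only later rows make up. A row lasts 1/8 s, in which the tool goes at most 62.5 mm and 10.7 degrees, less where a joint would pass 70% of its speed; a pose out of reach is approached as far as the arm can. A call with a gripper value outside its range is refused whole. The fingers move at their own pace and stop on an object; "squeeze" is the grip in N (left out, the last holds). Time passes only in rows, so rows that repeat a pose let the fingers close. It gives the time, the measured TCP pose, the force and the opening at its end, in the units of the state.
- robot.read_state(): the state, without advancing time (a new reading comes with each control period).
- optics.read_camera(name): name is "side" or "top" or "wrist"; returns a dict with "frame" (400x640x3 uint8, red, green, blue), "vertical_fov" (degrees; the focal length in pixels is half the picture's height over the tangent of half this angle, whatever the lens; pixels are square), "cx", "cy" (the principal point, pixels), "R" (3x3) and "t" (3): a world point X has camera coordinates R X + t. Camera axes: x right, y down, z forward; pixel columns grow to the right and rows downward; lengths in m; the calibration is good to about 2 mm. A picture is of the moment at which its call begins. There is no depth.
- ticket.close_job(): hands the job in, once; it reports no verdict.
The state is a dict: "t": time; "q": joint angles; "dq": joint speeds; "joint_torque": joint torques, N m; "tool_pos": TCP position; "orientation": TCP orientation; "force": force on the tool from outside, world axes, zero at the start; "wrist_torque": the same for the moment, N m; "opening": finger opening in m.
Only numpy, scipy, OpenCV 4.12 (cv2) and the standard library are available. Lean on these libraries where they do the work, as an engineer would, in place of code of your own. Each camera call takes 0.05 s, during which the arm holds its last target.

## Working session

There is one attempt and no reset: what is moved stays moved. The work goes in short steps, Python scripts to look and compute and a tool call to move; the robot and the scene stay as the last step left them, time stands still between calls to the robot, and variables do not carry over. Pictures are saved under pics/ and viewed, and the job is handed in when it is done.

Besides the shell and the picture viewer there is one more tool, called after "Emit:" in YAML: its name, and indented under it one key for each argument. jog_arm: Moves the arm, as the interface text tells. Its arguments: {"type":"object","properties":{"targets":{"type":"array"},"squeeze":{"type":"number"}},"required":["targets"]}

```bash
ls; mkdir -p pics; python3 - <<'E'
from plant import robot, optics, ticket
import cv2
print(robot.read_state(), robot.pinch_z)
for n in ["side","top","wrist"]:
    c=optics.read_camera(n); cv2.imwrite(f"pics/{n}0.png",c["frame"][:,:,::-1]); print(n,c["vertical_fov"],c["cx"],c["cy"],c["R"],c["t"])
E
```

```text
pics
{'t': 0.0, 'q': array([ 1.03661473e+00,  1.31139666e-01,  1.48925516e+00, -1.51240946e-05,
        1.52304523e+00, -8.54197735e-02]), 'dq': array([-7.44957478e-05,  1.18881976e-03, -3.52675044e-04,  1.35581795e-03,
        1.95221871e-03,  6.03028013e-04]), 'joint_torque': array([ 8.04909741e-04, -5.59826267e+01, -4.91782129e+01,  7.71603291e-02,
        3.47996922e-02, -2.06187765e-04]), 'tool_pos': array([0.25998661, 0.54005254, 0.19111361]), 'orientation': array([-0.87352695,  1.39037154,  0.87211728]), 'force': array([-0.10424811,  0.94672442, -0.77452497]), 'wrist_torque': array([-0.0068638 , -0.02854287,  0.04070931]), 'opening': 0.09294394435345975} 0.0188
side 57.02634253252785 320.4636341816288 201.50268658651993 [[-0.9808612  -0.19424592 -0.0134098 ]
 [-0.12928676  0.70124494 -0.70109947]
 [ 0.14558926 -0.68594756 -0.71293738]] [0.53534455 0.12062347 0.78195113]
top 50.29425251261131 320.9711622485886 197.98900394492085 [[-0.02471261 -0.99943124 -0.0229454 ]
 [-0.99033217  0.02760862 -0.13594102]
 [ 0.13649719  0.01936411 -0.99045118]] [0.02922562 0.53573555 1.14542532]
wrist 67.16748055600667 315.9575349649356 198.04674316290271 [[ 0.43340628  0.90119605 -0.00216281]
 [ 0.87179175 -0.41865457  0.25437668]
 [ 0.22833779 -0.11213397 -0.9671028 ]] [-0.5990337  -0.02908854  0.39008506]
```

View pics/top0.png

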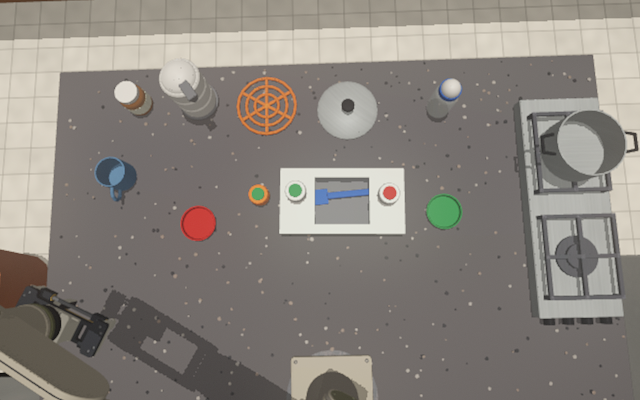

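View pics/side0.png

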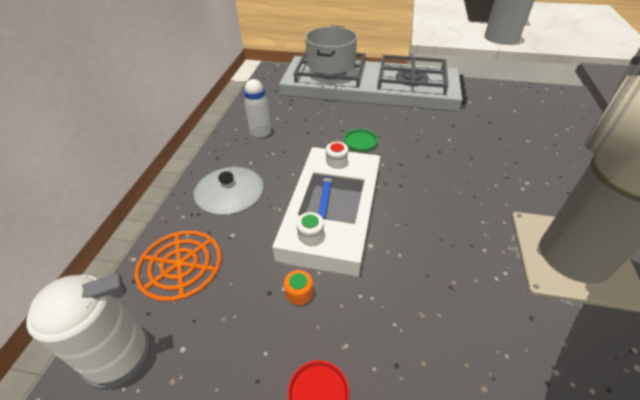

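View pics/wrist0.png

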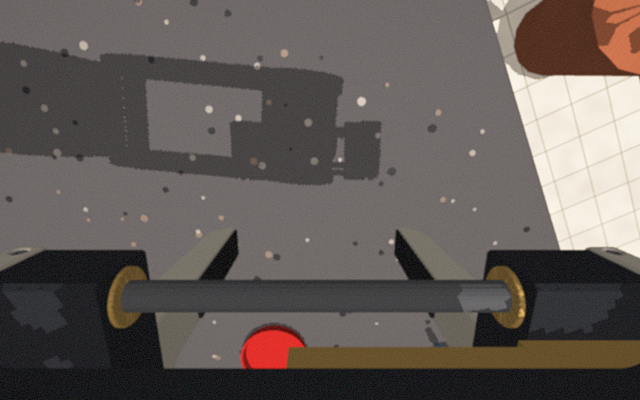

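Candidates for the green tier: white tier with green disc at top (295,190), which matches the description; orange tier with green disc at (259,194), the decoy. For the red tier: white with red disc at (389,193). Dishes: red (199,224), green (444,212).

```bash
cat > h.py <<'E'
import numpy as np, cv2
from plant import robot, optics, ticket
from scipy.spatial.transform import Rotation as Rn
def cam(n):
    c=optics.read_camera(n); c["f"]=200/np.tan(np.radians(c["vertical_fov"]/2)); c["R"]=np.array(c["R"]); c["t"]=np.array(c["t"]); return c
def ray(c,u,v):
    d=c["R"].T@np.array([(u-c["cx"])/c["f"],(v-c["cy"])/c["f"],1]); o=-c["R"].T@c["t"]; return o,d
def onz(c,u,v,z):
    o,d=ray(c,u,v); return o+d*(z-o[2])/d[2]
def proj(c,X):
    p=c["R"]@np.array(X)+c["t"]; return p[:2]/p[2]*c["f"]+[c["cx"],c["cy"]]
def tri(a,ua,b,ub):
    o1,d1=ray(a,*ua);o2,d2=ray(b,*ub)
    s=np.linalg.lstsq(np.c_[d1,-d2],o2-o1,rcond=None)[0]
    p=o1+d1*s[0];q=o2+d2*s[1]; return (p+q)/2,np.linalg.norm(p-q)
def mask(c,col):
    h=cv2.cvtColor(c["frame"],cv2.COLOR_RGB2HSV); H,S,V=cv2.split(h)
    if col=="green": m=(H>45)&(H<85)&(S>100)&(V>50)
    if col=="red": m=((H<5)|(H>174))&(S>140)&(V>90)
    if col=="blue": m=(H>108)&(H<125)&(S>130)&(V>60)
    if col=="white": m=(S<40)&(V>195)
    return m.astype(np.uint8)
def blobs(c,col,amin=40):
    n,l,s,ce=cv2.connectedComponentsWithStats(mask(c,col))
    return [(ce[i].round(1).tolist(),s[i].tolist()) for i in range(1,n) if s[i][4]>amin]
E
python3 - <<'E'
from h import *
T=cam("top");S=cam("side")
for n,c in(("top",T),("side",S)):
    for col in("green","red","blue","white"):
        print(n,col,blobs(c,col))
f=cv2.resize(T["frame"][150:250,170:480,::-1],None,fx=2.5,fy=2.5,interpolation=cv2.INTER_CUBIC);cv2.imwrite("pics/crop1.png",f)
f=cv2.resize(S["frame"][120:400,230:410,::-1],None,fx=2.1,fy=2.1,interpolation=cv2.INTER_CUBIC);cv2.imwrite("pics/crop2.png",f)
E
```

```text
top green [([294.7, 189.8], [289, 184, 12, 12, 111]), ([257.4, 193.5], [252, 188, 12, 12, 109]), ([443.9, 211.1], [427, 194, 35, 35, 948])]
top red [([389.5, 192.5], [384, 187, 12, 12, 119]), ([197.7, 222.9], [181, 206, 35, 35, 956])]
top blue []
top white [([284.9, 89.7], [0, 19, 640, 240, 36679]), ([636.4, 21.9], [633, 18, 7, 9, 56]), ([125.3, 91.2], [115, 81, 22, 21, 370]), ([452.4, 85.8], [446, 80, 14, 13, 152]), ([346.7, 119.7], [340, 115, 13, 10, 60]), ([629.3, 141.5], [625, 135, 9, 14, 90]), ([341.6, 201.4], [279, 168, 126, 66, 5173])]
side green [([360.4, 139.5], [344, 129, 34, 22, 591]), ([309.5, 220.8], [302, 215, 16, 12, 150]), ([297.7, 280.7], [290, 274, 17, 15, 201])]
side red [([336.6, 147.1], [331, 144, 12, 8, 75]), ([318.1, 382.2], [287, 360, 63, 40, 2025])]
side blue [([254.4, 95.4], [245, 91, 19, 8, 77]), ([324.2, 198.6], [319, 182, 11, 35, 226])]
side white [([530.2, 30.0], [412, 0, 228, 59, 8677]), ([247.7, 75.3], [232, 61, 29, 31, 453]), ([290.0, 70.4], [286, 64, 9, 14, 54]), ([369.8, 76.3], [363, 69, 15, 16, 174]), ([453.7, 83.1], [450, 75, 9, 17, 107]), ([330.8, 208.9], [273, 143, 107, 120, 5239]), ([229.7, 198.7], [208, 180, 45, 33, 826]), ([61.5, 309.8], [27, 275, 77, 67, 3437])]
```

View pics/crop1.png

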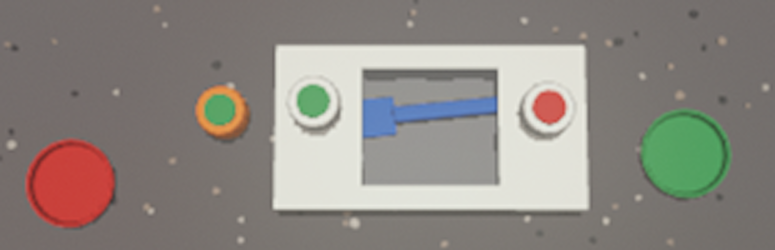

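View pics/crop2.png

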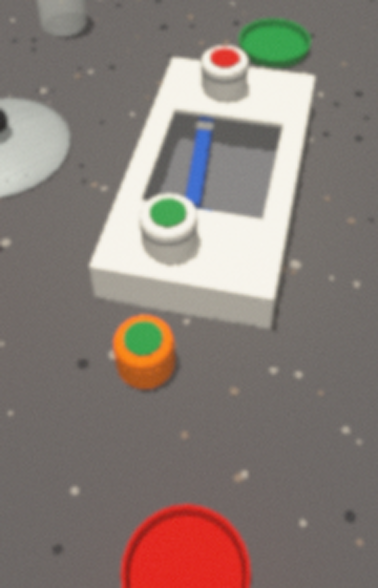

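The crop confirms the white tier with green disc is at crop (313,102), orange one beside it is the decoy. Red tier is at (549,107).

```bash
python3 - <<'E'
from h import *
T=cam("top");S=cam("side")
def near(c,col,p):
    return min((b[0] for b in blobs(c,col)),key=lambda q:np.hypot(q[0]-p[0],q[1]-p[1]))
for nm,col,pt,ps,z in[("tg","green",(295,190),(309,221),.098),("tr","red",(389,192),(337,147),.098),("ng","green",(444,211),(360,139),.014),("nr","red",(198,223),(318,382),.014),("decoy","green",(257,193),(298,281),.046)]:
    a=near(T,col,pt);b=near(S,col,ps)
    print(nm,onz(T,*a,z).round(4),onz(S,*b,z).round(4),[x.round(4) for x in tri(T,a,S,b)])
# box top corners
m=mask(T,"white"); n,l,s,ce=cv2.connectedComponentsWithStats(m)
i=l[225,342]; bm=(l==i).astype(np.uint8)
cs,h=cv2.findContours(bm,cv2.RETR_CCOMP,cv2.CHAIN_APPROX_NONE)
for c_ in cs:
    if len(c_)>100:
        r=cv2.minAreaRect(c_); P=np.array([onz(T,*p,.052) for p in cv2.boxPoints(r)])
        print(P.round(4).tolist(), P.mean(0).round(4),[np.linalg.norm(P[k]-P[k-1]).round(4) for k in range(4)])
# blue
h=cv2.cvtColor(T["frame"],cv2.COLOR_RGB2HSV)
bm=((h[...,0]>100)&(h[...,0]<125)&(h[...,1]>90)).astype(np.uint8); bm[:,:305]=0;bm[:,380:]=0;bm[:170]=0;bm[240:]=0
for u in range(312,372,3):
    v=np.nonzero(bm[:,u])[0]
    if len(v): print(u,v.min(),v.max(),onz(T,u,v.min()-.5,.022)[:2].round(4),onz(T,u,v.max()+.5,.022)[:2].round(4))
E
```

```text
tg [0.5517 0.0828 0.098 ] [0.5503 0.0824 0.098 ] [array([0.5509, 0.0827, 0.0984]), np.float64(0.0014)]
tr [ 0.5374 -0.1663  0.098 ] [ 0.5368 -0.1655  0.098 ] [array([ 0.5373, -0.1664,  0.0973]), np.float64(0.0005)]
ng [ 0.4929 -0.3275  0.014 ] [ 0.4918 -0.3232  0.014 ] [array([ 0.4927, -0.3286,  0.0102]), np.float64(0.001)]
nr [0.4782 0.3656 0.014 ] [0.48   0.3511 0.014 ] [array([0.4771, 0.3585, 0.0368]), np.float64(0.0019)]
decoy [0.5525 0.1903 0.046 ] [0.5515 0.1903 0.046 ] [array([0.552 , 0.1902, 0.0459]), np.float64(0.001)]
[[0.6214, 0.1291, 0.052], [0.6112, -0.2158, 0.052], [0.4327, -0.2067, 0.052], [0.4415, 0.1312, 0.052]] [ 0.5267 -0.0406  0.052 ] [np.float64(0.1799), np.float64(0.3451), np.float64(0.1787), np.float64(0.338)]
[[0.4635, 0.0383, 0.052], [0.5961, 0.0353, 0.052], [0.5915, -0.1216, 0.052], [0.4594, -0.1162, 0.052]] [ 0.5276 -0.0411  0.052 ] [np.float64(0.1546), np.float64(0.1326), np.float64(0.157), np.float64(0.1322)]
315 190 204 [0.563  0.0317] [0.5204 0.0326]
318 190 204 [0.5628 0.0232] [0.5202 0.0242]
321 190 203 [0.5625 0.0147] [0.5228 0.0157]
324 189 203 [0.5651 0.0062] [0.5225 0.0073]
327 192 203 [ 0.5563 -0.002 ] [ 0.5223 -0.0011]
330 193 198 [ 0.5533 -0.0104] [ 0.5362 -0.0099]
333 192 198 [ 0.5559 -0.0189] [ 0.536  -0.0183]
336 192 197 [ 0.5556 -0.0273] [ 0.5386 -0.0268]
339 192 197 [ 0.5554 -0.0358] [ 0.5384 -0.0352]
342 191 197 [ 0.558  -0.0443] [ 0.5381 -0.0436]
345 191 196 [ 0.5578 -0.0527] [ 0.5407 -0.0522]
348 191 196 [ 0.5575 -0.0611] [ 0.5405 -0.0606]
351 191 196 [ 0.5573 -0.0696] [ 0.5402 -0.069 ]
354 190 195 [ 0.5599 -0.0781] [ 0.5428 -0.0775]
357 190 195 [ 0.5596 -0.0865] [ 0.5426 -0.0859]
360 190 195 [ 0.5594 -0.0949] [ 0.5424 -0.0943]
363 189 195 [ 0.562  -0.1034] [ 0.5421 -0.1027]
366 189 194 [ 0.5618 -0.1119] [ 0.5447 -0.1112]
```

```bash
cat >> h.py <<'E'
def cur():
    s=robot.read_state(); return np.array(s["tool_pos"]),Rn.from_rotvec(s["orientation"]),s
def goal(pos,jaw,tilt=0,ref=None):
    """tool down, jaw z axis at world yaw 'jaw' (mod pi, nearest), then tilt: rotation vec world"""
    p,R,s=cur(); best=None
    for k in(0,np.pi):
        z=np.array([np.cos(jaw+k),np.sin(jaw+k),0]);x=np.array([0,0,-1.]);y=np.cross(z,x)
        G=Rn.from_matrix(np.c_[x,y,z]); ax=np.array([np.cos(jaw),np.sin(jaw),0])
        G=Rn.from_rotvec(ax*tilt)*G
        rv=(R.inv()*G)
        if best is None or rv.magnitude()<best.magnitude(): best=rv
    d=R.inv().apply(np.array(pos)-p)*100
    return np.r_[d,np.degrees(best.as_rotvec())].round(2)
def show():
    p,R,s=cur(); print("t",round(s["t"],2),"pos",p.round(4),"q",np.round(s["q"],2),"F",np.round(s["force"],1),"op",round(s["opening"],4)); print(R.as_matrix().round(3).tolist())
E
python3 - <<'E'
from h import *
show()
for jaw in (-.028,0.085): print(goal([.551,.0827,.15],jaw))
W=cam("wrist");p,R,s=cur(); print("wristcam in tool",R.inv().apply(-W["R"].T@W["t"]-p))
E
```

```text
t 0.35 pos [0.2602 0.5405 0.1919] q [ 1.04  0.13  1.49 -0.    1.52 -0.09] F [ 0.8  0.5 -0.5] op 0.093
[[-0.0, -0.901, 0.434], [-0.0, 0.434, 0.901], [-1.0, 0.0, -0.0]]
[ 4.200e+00 -4.606e+01 -2.863e+01  6.589e+01 -2.000e-02  1.000e-02]
[ 4.200e+00 -4.606e+01 -2.863e+01  5.942e+01 -2.000e-02  1.000e-02]
wristcam in tool [-1.92062545e-01  7.13742920e-02  4.84316845e-05]
```

Emit:
jog_arm:
  targets:
    - [0,-5,-3,9,0,0,0]
    - [0,-10,-6.2,18,0,0,0]
    - [0,-15,-9.3,27,0,0,0]
    - [0,-20,-12.4,36,0,0,0]
    - [0,-25,-15.5,45,0,0,0]
  squeeze: 15

```text
t: 1.02
tool_pos: [0.4191, 0.2908, 0.1923]
orientation: [-0.26, 1.555, 0.26]
force: [0.4, -0.5, 0.0]
opening: 0.093
```

```bash
python3 - <<'E'
from h import *
show()
print(goal([.551,.0827,.15],-.028),goal([.551,.0827,.069],-.028))
E
```

```text
t 1.02 pos [0.4191 0.2908 0.1923] q [ 0.51 -0.12  1.73 -0.    1.52  0.17] F [ 0.4 -0.5  0. ] op 0.093
[[0.001, -0.326, 0.946], [0.0, 0.946, 0.326], [-1.0, -0.0, 0.001]]
[  4.23 -23.97   5.7   20.61   0.03  -0.  ] [ 12.33 -23.97   5.69  20.61   0.03  -0.  ]
```

Emit:
jog_arm:
  targets:
    - [0,-6,1.4,7,0,0,0]
    - [1,-12,2.8,14,0,0,0]
    - [2.5,-18,4.3,20.6,0,0,0]
    - [4.2,-23.97,5.7,20.6,0,0,0]
    - [4.2,-23.97,5.7,20.6,0,0,0]

```text
t: 1.65
tool_pos: [0.5514, 0.0789, 0.1485]
orientation: [0.025, 1.572, -0.026]
force: [-0.6, 0.4, 0.7]
opening: 0.0928
```

```bash
python3 - <<'E'
from h import *
show()
print(goal([.551,.0827,.069],-.028))
W=cam("wrist");cv2.imwrite("pics/w1.png",W["frame"][:,:,::-1])
print(blobs(W,"green"),[onz(W,*b[0],.099).round(4) for b in blobs(W,"green")])
E
```

```text
t 1.65 pos [0.5514 0.0789 0.1485] q [ 0.05  0.04  1.66 -0.    1.44  0.08] F [-0.6  0.4  0.7] op 0.0928
[[-0.002, 0.033, 0.999], [-0.001, 0.999, -0.033], [-1.0, -0.001, -0.002]]
[ 7.95  0.39 -0.04 -0.27 -0.11  0.05]
[([312.8, 71.7], [294, 52, 38, 41, 1224]), ([315.0, 200.9], [295, 181, 41, 40, 1293])] [array([0.5515, 0.1836, 0.099 ]), array([0.5498, 0.0836, 0.099 ])]
```

View pics/w1.png

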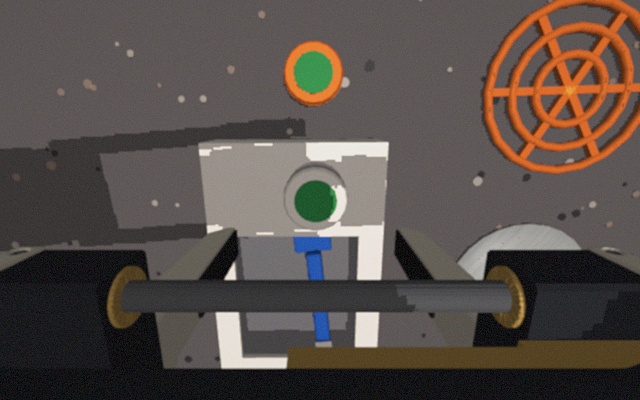

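The wrist view shows the white green-tag tier at (315,201) between the fingers, and the decoy behind it at (313,72). Both position estimates agree to within 1-2 mm.

Emit:
jog_arm:
  targets:
    - [4,0.4,0,0,0,0,0]
    - [7.9,0.4,0,0,0,0,0]
    - [7.9,0.4,0,0,0,0,0.5]
    - [7.9,0.4,0,0,0,0,0.6]
    - [7.9,0.4,0,0,0,0,0.7]

```text
t: 2.33
tool_pos: [0.5529, 0.0852, 0.0729]
orientation: [0.024, 1.568, -0.024]
force: [0.1, 0.4, -0.3]
opening: 0.0677
```

```bash
python3 - <<'E'
from h import *
show()
E
```

```text
t 2.33 pos [0.5529 0.0852 0.0729] q [0.06 0.11 1.74 0.   1.3  0.09] F [ 0.1  0.4 -0.3] op 0.0677
[[0.003, 0.031, 1.0], [0.0, 1.0, -0.031], [-1.0, 0.0, 0.003]]
```

Emit:
jog_arm:
  targets:
    - [0.4,-0.2,-0.2,0,0,0,0.7]
    - [0.4,-0.2,-0.2,0,0,0,0.8]
    - [0.4,-0.2,-0.2,0,0,0,0.8]
    - [0.4,-0.2,-0.2,0,0,0,0.8]

```text
t: 2.82
tool_pos: [0.5506, 0.0833, 0.0698]
orientation: [0.025, 1.568, -0.024]
force: [-3.7, 0.5, 6.9]
opening: 0.0275
```

```bash
python3 - <<'E'
from h import *
show()
print(goal([.551,.0827,.15],-.028))
print(goal([.4929,-.328,.15],-.028))
E
```

```text
t 2.83 pos [0.5506 0.0833 0.0698] q [0.06 0.1  1.75 0.   1.29 0.09] F [-3.7  0.5  6.9] op 0.0275
[[0.002, 0.031, 1.0], [0.0, 1.0, -0.031], [-1.0, 0.001, 0.002]]
[-8.02 -0.05  0.06 -0.17  0.13 -0.03]
[-8.060e+00 -4.128e+01 -4.480e+00 -1.700e-01  1.300e-01 -3.000e-02]
```

```bash
python3 - <<'E'
from h import *
show()
W=cam("wrist");cv2.imwrite("pics/w2.png",W["frame"][:,:,::-1])
S=cam("side");cv2.imwrite("pics/s2.png",cv2.resize(S["frame"][80:330,180:480,::-1],None,fx=2,fy=2))
E
```

```text
t 2.83 pos [0.5506 0.0833 0.0698] q [0.06 0.1  1.75 0.   1.29 0.09] F [-3.7  0.5  6.9] op 0.0275
[[0.002, 0.031, 1.0], [0.0, 1.0, -0.031], [-1.0, 0.001, 0.002]]
```

View pics/w2.png

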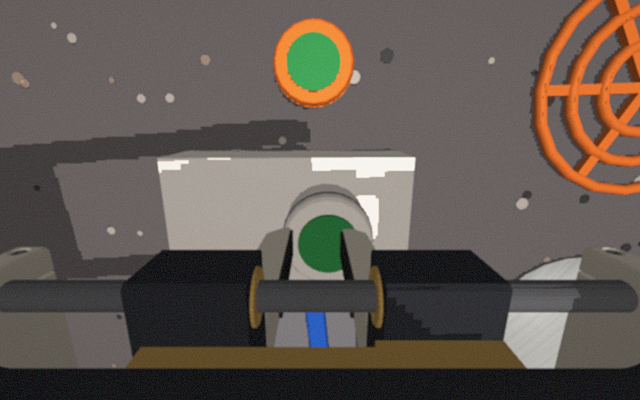

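View pics/s2.png

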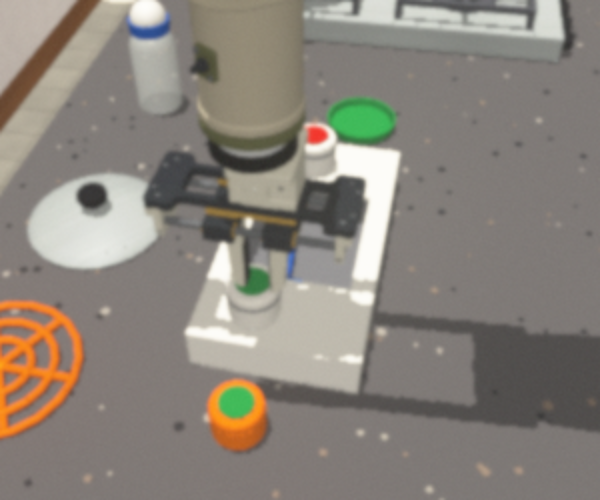

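```bash
python3 - <<'E'
from h import *
T=cam("top");S=cam("side");W=cam("wrist")
print(blobs(S,"green"),blobs(W,"green"))
m=[c for c in cv2.connectedComponentsWithStats(mask(S,"green"))[3]]
b=[x[0] for x in blobs(S,"green")]; w=[x[0] for x in blobs(W,"green")]
for x in b: print("S",x,onz(S,*x,.099).round(4))
for x in w: print("W",x,onz(W,*x,.099).round(4))
print("pads proj wrist", [proj(W,robot.read_state()["tool_pos"]+np.array([dx,0,dz])).round(0) for dx in(-.014,.014) for dz in(0,.019)])
print("S", [proj(S,robot.read_state()["tool_pos"]+np.array([dx,0,dz])).round(0) for dx in(-.014,.014) for dz in(0,.019)])
f=cv2.resize(T["frame"][150:250,230:430,::-1],None,fx=3.5,fy=3.5,interpolation=cv2.INTER_CUBIC);cv2.imwrite("pics/t2.png",f)
f=cv2.resize(W["frame"][180:360,200:440,::-1],None,fx=3,fy=3,interpolation=cv2.INTER_CUBIC);cv2.imwrite("pics/w3.png",f)
E
```

```text
[([360.4, 139.5], [344, 129, 34, 23, 594]), ([307.5, 220.7], [300, 215, 13, 12, 81]), ([297.7, 280.7], [290, 274, 17, 15, 201])] [([313.0, 61.0], [287, 33, 53, 58, 2387]), ([324.6, 240.3], [304, 216, 59, 56, 1570])]
S [360.4, 139.5] [ 0.4831 -0.2056  0.099 ]
S [307.5, 220.7] [0.5542 0.0838 0.099 ]
S [297.7, 280.7] [0.5406 0.2222 0.099 ]
W [313.0, 61.0] [0.5514 0.182  0.099 ]
W [324.6, 240.3] [0.5549 0.0857 0.099 ]
pads proj wrist [array([297., 228.]), array([295., 238.]), array([338., 226.]), array([340., 237.])]
S [array([316., 231.]), array([316., 225.]), array([303., 229.]), array([303., 223.])]
```

View pics/w3.png

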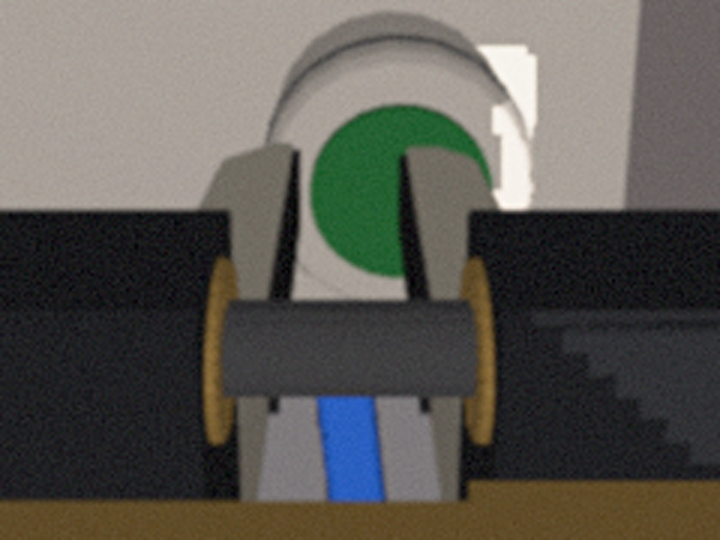

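View pics/t2.png

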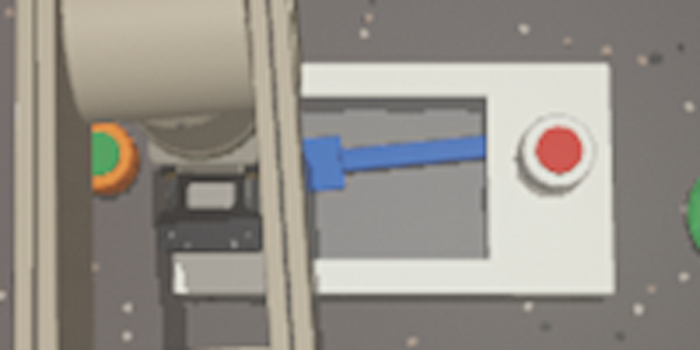

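```bash
python3 - <<'E'
from h import *
S=cam("side")
f=cv2.resize(S["frame"][170:270,250:370,::-1],None,fx=6,fy=6,interpolation=cv2.INTER_CUBIC);cv2.imwrite("pics/s3.png",f)
show()
E
```

```text
t 3.12 pos [0.5507 0.0833 0.0698] q [0.06 0.1  1.75 0.   1.29 0.09] F [-4.8  0.   6.7] op 0.0187
[[0.002, 0.031, 1.0], [0.0, 1.0, -0.031], [-1.0, 0.001, 0.002]]
```

View pics/s3.png

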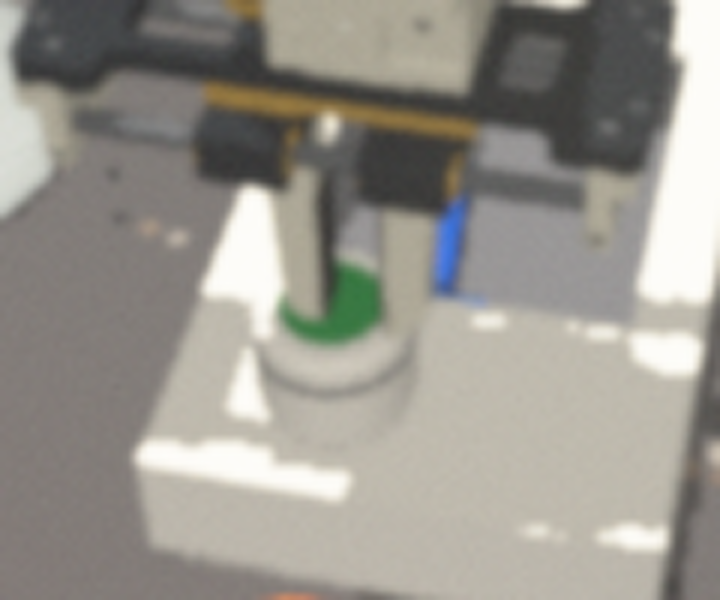

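Emit:
jog_arm:
  targets:
    - [0,0,0,0,0,0,0]
    - [0,0,0,0,0,0,0]
    - [0,0,0,0,0,0,0]
    - [0,0,0,0,0,0,0]

```text
t: 3.62
tool_pos: [0.5518, 0.0834, 0.0713]
orientation: [0.025, 1.566, -0.024]
force: [-2.4, -0.7, 10.5]
opening: 0.054
```

```bash
python3 - <<'E'
from h import *
show()
S=cam("side");W=cam("wrist")
for c in(S,W):
  for x in blobs(c,"green"): print(x[0],onz(c,*x[0],.099).round(4))
f=cv2.resize(S["frame"][170:270,250:370,::-1],None,fx=6,fy=6,interpolation=cv2.INTER_CUBIC);cv2.imwrite("pics/s4.png",f)
cv2.imwrite("pics/w4.png",W["frame"][:,:,::-1])
E
```

```text
t 3.62 pos [0.5518 0.0834 0.0713] q [0.06 0.1  1.74 0.   1.29 0.09] F [-2.4 -0.7 10.5] op 0.054
[[0.005, 0.031, 1.0], [0.001, 1.0, -0.031], [-1.0, 0.001, 0.005]]
[360.4, 139.5] [ 0.4831 -0.2056  0.099 ]
[300.9, 218.0] [0.5689 0.0791 0.099 ]
[297.7, 280.7] [0.5406 0.2222 0.099 ]
[310.7, 61.7] [0.5515 0.1821 0.099 ]
[347.9, 245.1] [0.57   0.0816 0.099 ]
```

View pics/s4.png

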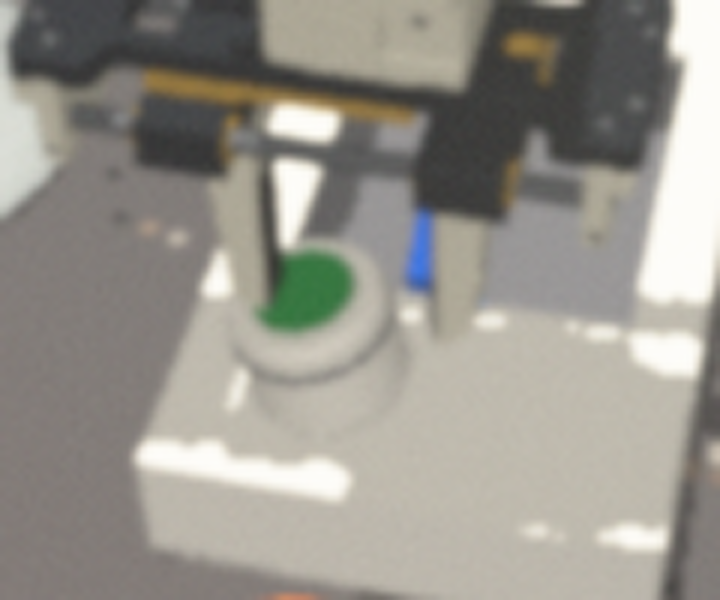

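View pics/w4.png

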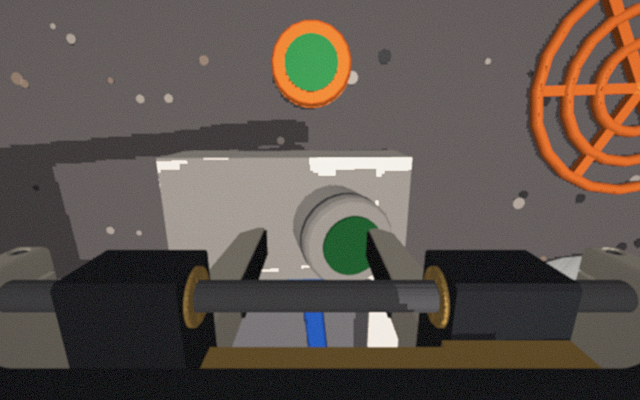

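Emit:
jog_arm:
  targets:
    - [0,0,0,0,0,0,0.5]
  squeeze: 5

```text
t: 3.85
tool_pos: [0.5529, 0.0834, 0.0723]
orientation: [0.025, 1.563, -0.024]
force: [0.5, -0.5, 0.2]
opening: 0.0604
```

```bash
cat > look.py <<'E'
from h import *
import sys
show()
S=cam("side");W=cam("wrist")
a=cv2.resize(S["frame"][170:270,250:370,::-1],(480,400),interpolation=cv2.INTER_CUBIC)
b=cv2.resize(W["frame"][150:400,200:450,::-1],(400,400),interpolation=cv2.INTER_CUBIC)[:, :320]
cv2.imwrite(f"pics/{sys.argv[1]}.png",np.hstack([a,b]))
for c in(S,W):
  for x in blobs(c,"green"): print(x[0],x[1][4],onz(c,*x[0],.099).round(4))
E
python3 look.py l1
```

```text
t 3.85 pos [0.5529 0.0834 0.0723] q [0.06 0.1  1.74 0.   1.29 0.09] F [ 0.5 -0.5  0.2] op 0.0604
[[0.007, 0.031, 0.999], [0.001, 1.0, -0.031], [-1.0, 0.001, 0.007]]
[360.5, 139.5] 594 [ 0.4829 -0.2056  0.099 ]
[300.0, 217.9] 120 [0.5707 0.0792 0.099 ]
[297.7, 280.8] 200 [0.5406 0.2224 0.099 ]
[309.6, 61.9] 2328 [0.5516 0.1822 0.099 ]
[325.4, 244.2] 2542 [0.5574 0.0823 0.099 ]
```

View pics/l1.png

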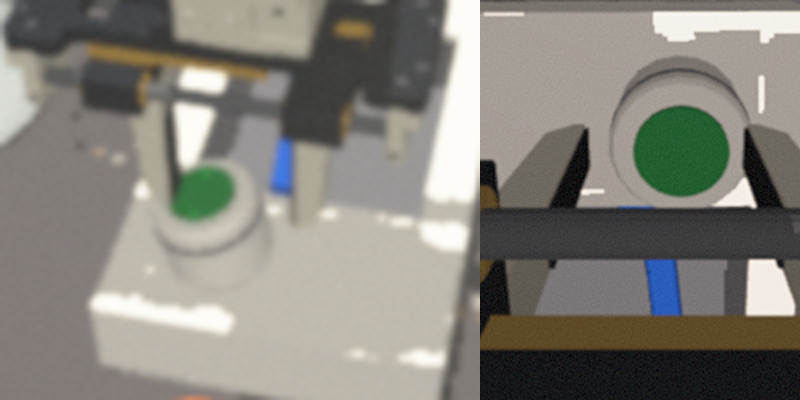

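Emit:
jog_arm:
  targets:
    - [0,0,0.1,0,0,0,0.2]
    - [0,0,0.4,0,0.4,0,0.1]
    - [0.5,-0.1,0.4,0,0.4,0,0.1]
    - [1.0,-0.1,0.4,0,0.4,0,0.1]
    - [1.0,-0.1,0.4,0,0.4,0,0.1]

```text
t: 4.58
tool_pos: [0.5557, 0.0822, 0.0607]
orientation: [0.025, 1.573, -0.024]
force: [0.4, -0.1, -0.1]
opening: 0.0832
```

```bash
python3 look.py l2
```

```text
t 4.58 pos [0.5557 0.0822 0.0607] q [0.05 0.13 1.73 0.   1.28 0.09] F [ 0.4 -0.1 -0.1] op 0.0832
[[-0.003, 0.031, 1.0], [0.001, 1.0, -0.031], [-1.0, 0.001, -0.003]]
[360.4, 139.5] 593 [ 0.4831 -0.2056  0.099 ]
[306.2, 219.7] 144 [0.5574 0.0816 0.099 ]
[297.7, 280.8] 200 [0.5406 0.2224 0.099 ]
[304.6, 56.9] 2625 [0.553  0.1814 0.099 ]
[319.2, 250.7] 2874 [0.5571 0.0821 0.099 ]
```

View pics/l2.png

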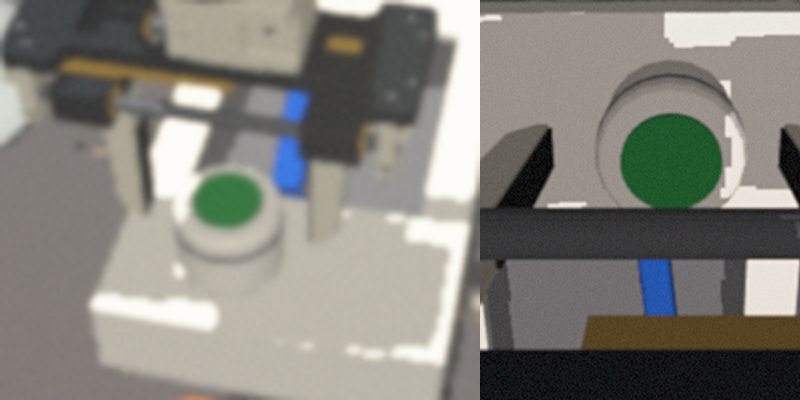

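```bash
python3 - <<'E'
from h import *
S=cam("side");W=cam("wrist")
p,R,s=cur()
for sg in(1,-1):
  q=p+R.apply([0,0,sg*.0475]); print(sg,proj(S,q),proj(W,q), [ (y,proj(S,q+np.array([0,y,0])).round(1), proj(W,q+np.array([0,y,0])).round(1)) for y in(-.02,-.01,.01)])
E
```

```text
1 [285.30320969 228.18756451] [387.49006864 227.04614523] [(-0.02, array([287.7, 221.1]), array([386.6, 254.2])), (-0.01, array([286.5, 224.6]), array([387.1, 240.8])), (0.01, array([284.1, 231.8]), array([387.9, 212.9]))]
-1 [329.7287278  235.72227993] [247.09552843 226.89102279] [(-0.02, array([331.4, 228.4]), array([249.7, 254. ])), (-0.01, array([330.6, 232. ]), array([248.4, 240.6])), (0.01, array([328.9, 239.5]), array([245.8, 212.8]))]
```

Emit:
jog_arm:
  targets:
    - [0.3,0,0.15,0,0,0,0.1]
    - [0.6,0,0.15,0,0,0,0.1]
    - [0.6,0,0.15,0,0,0,0.1]

```text
t: 5.15
tool_pos: [0.5577, 0.0822, 0.0554]
orientation: [0.025, 1.572, -0.024]
force: [-0.1, -1.1, 0.1]
opening: 0.0836
```

```bash
python3 - <<'E'
from h import *
show()
S=cam("side");W=cam("wrist")
cv2.imwrite("pics/s5.png",cv2.resize(S["frame"][170:270,250:370,::-1],None,fx=6,fy=6,interpolation=cv2.INTER_NEAREST))
cv2.imwrite("pics/w5.png",cv2.resize(W["frame"][200:330,200:440,::-1],None,fx=3.3,fy=3.3,interpolation=cv2.INTER_NEAREST))
E
```

```text
t 5.15 pos [0.5577 0.0822 0.0554] q [0.05 0.14 1.73 0.   1.27 0.09] F [-0.1 -1.1  0.1] op 0.0836
[[-0.001, 0.031, 1.0], [0.001, 1.0, -0.031], [-1.0, 0.001, -0.001]]
```

View pics/s5.png

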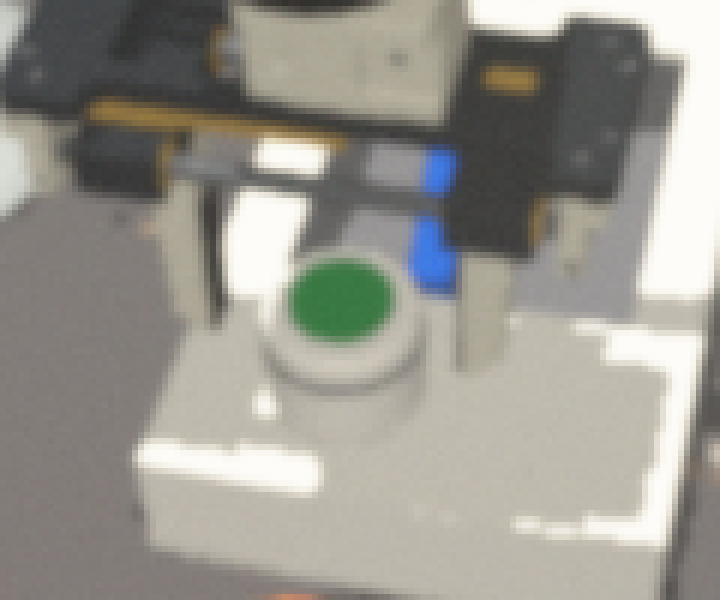

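View pics/w5.png

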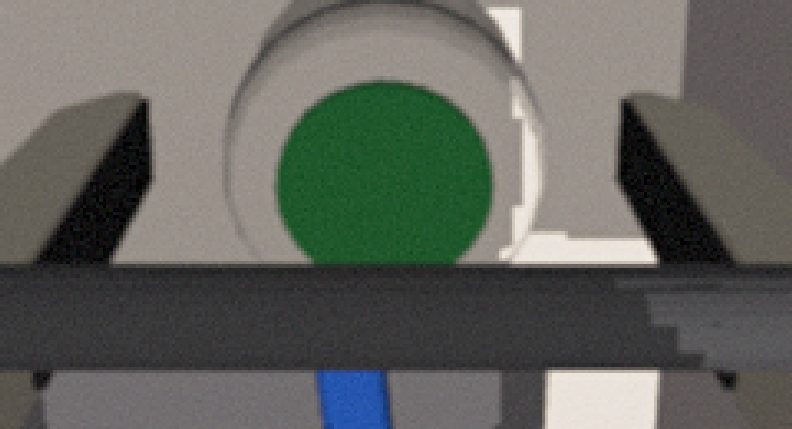

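```bash
python3 - <<'E'
from h import *
W=cam("wrist");S=cam("side");p,R,s=cur()
for back in(0,.01,.019):
  for y in(.0075,-.0075):
    for z in(-.0418,.0418):
      q=p+R.apply([-back,y,z]); print(back,y,z,proj(W,q).round(1),(W["R"]@q+W["t"])[2].round(4),proj(S,q).round(1))
show()
E
```

```text
0 0.0075 -0.0418 [255.  216.4] 0.2019 [325.5 239.7]
0 0.0075 0.0418 [379.8 216.5] 0.2018 [286.4 233. ]
0 -0.0075 -0.0418 [256.1 237.3] 0.2058 [327.  234.2]
0 -0.0075 0.0418 [378.6 237.4] 0.2056 [288.4 227.7]
0.01 0.0075 -0.0418 [251.9 221.3] 0.1922 [325.5 236.7]
0.01 0.0075 0.0418 [382.9 221.5] 0.1921 [286.  229.9]
0.01 -0.0075 -0.0418 [253.2 243.1] 0.1961 [327.  231.1]
0.01 -0.0075 0.0418 [381.6 243.3] 0.1959 [288.1 224.6]
0.019 0.0075 -0.0418 [248.9 226.2] 0.1835 [325.5 233.8]
0.019 0.0075 0.0418 [386.1 226.4] 0.1834 [285.7 227.1]
0.019 -0.0075 -0.0418 [250.2 248.9] 0.1874 [327.  228.3]
0.019 -0.0075 0.0418 [384.6 249.1] 0.1872 [287.7 221.7]
t 5.35 pos [0.558  0.0822 0.0559] q [0.05 0.14 1.73 0.   1.27 0.09] F [ 0.1  0.1 -0.9] op 0.0832
[[-0.001, 0.031, 1.0], [0.001, 1.0, -0.031], [-1.0, 0.001, -0.001]]
```

The images show the fingertips about 22 mm above the reported TCP, in both the wrist and side views. That explains the failed grasp: the tips only rode on the lid. I'll descend guarded by force and re-measure.

Emit:
jog_arm:
  targets:
    - [0.4,0,0,0,0,0,0.1]
    - [0.8,0,0,0,0,0,0.1]
    - [1.2,0,0,0,0,0,0.1]
    - [1.5,0,0,0,0,0,0.1]
    - [1.5,0,0,0,0,0,0.1]

```text
t: 5.98
tool_pos: [0.5577, 0.0822, 0.0405]
orientation: [0.025, 1.572, -0.024]
force: [-0.4, 0.1, 0.7]
opening: 0.0839
```

```bash
python3 - <<'E'
from h import *
show()
S=cam("side");W=cam("wrist")
cv2.imwrite("pics/s6.png",cv2.resize(S["frame"][170:270,250:370,::-1],None,fx=6,fy=6,interpolation=cv2.INTER_NEAREST))
cv2.imwrite("pics/w6.png",cv2.resize(W["frame"][200:330,200:440,::-1],None,fx=3.3,fy=3.3,interpolation=cv2.INTER_NEAREST))
E
```

```text
t 5.97 pos [0.5577 0.0822 0.0405] q [0.05 0.16 1.74 0.   1.24 0.09] F [-0.4  0.1  0.7] op 0.0839
[[-0.001, 0.031, 1.0], [0.001, 1.0, -0.031], [-1.0, 0.001, -0.001]]
```

View pics/s6.png

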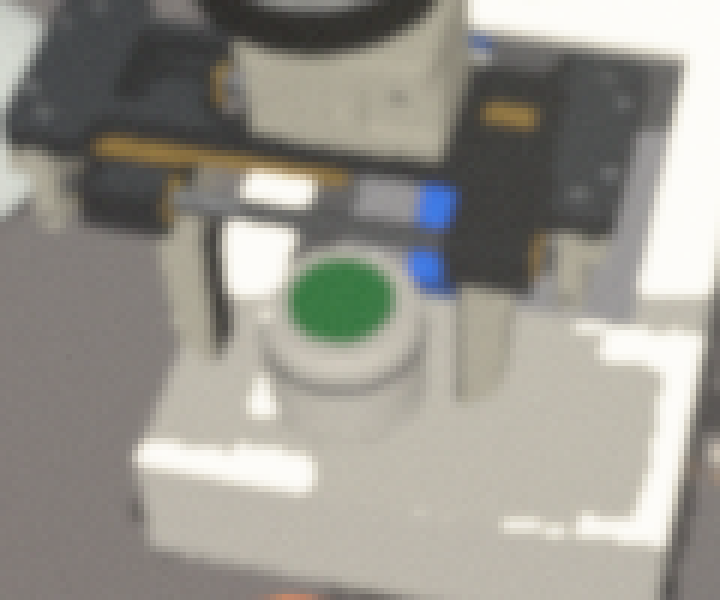

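View pics/w6.png

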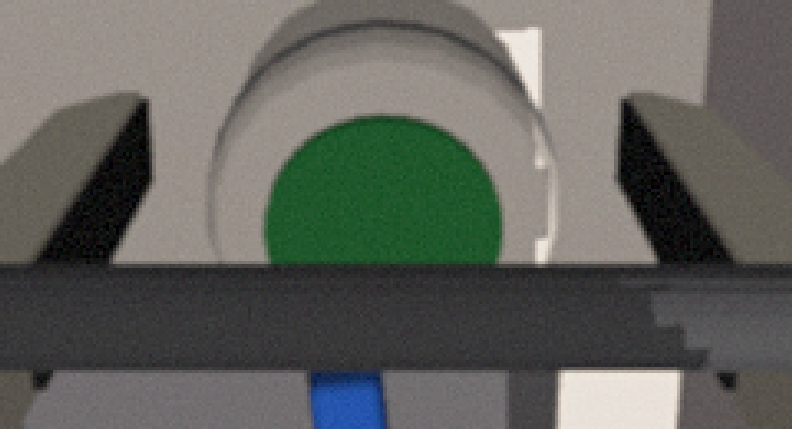

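Emit:
jog_arm:
  targets:
    - [-0.3,0,0,0,0,0,0.3]
    - [-0.3,0,0,0,0,0,0.5]
    - [-0.3,0,0,0,0,0,0.5]
    - [-0.3,0,0,0,0,0,0.5]
    - [-0.3,0,0,0,0,0,0.5]
  squeeze: 12

```text
t: 6.7
tool_pos: [0.5582, 0.0822, 0.0441]
orientation: [0.025, 1.571, -0.024]
force: [0.1, 0.3, 2.0]
opening: 0.0551
```

```bash
python3 look.py l7
```

```text
t 6.7 pos [0.5582 0.0822 0.0441] q [0.05 0.16 1.74 0.   1.25 0.09] F [0.1 0.3 2. ] op 0.0551
[[-0.0, 0.031, 1.0], [0.001, 1.0, -0.031], [-1.0, 0.001, -0.0]]
[360.4, 139.5] 590 [ 0.4831 -0.2056  0.099 ]
[306.1, 219.6] 142 [0.5576 0.0814 0.099 ]
[297.7, 280.7] 201 [0.5406 0.2222 0.099 ]
[299.7, 51.1] 3166 [0.5537 0.1806 0.099 ]
[315.9, 258.7] 2725 [0.5575 0.0857 0.099 ]
```

View pics/l7.png

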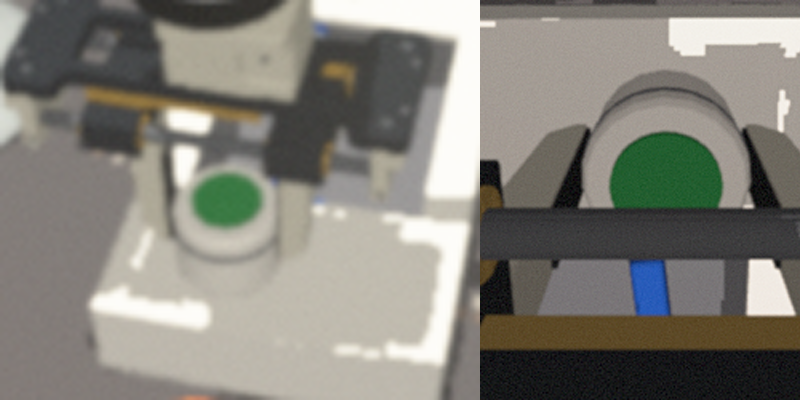

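Gripped at 55 mm. Lift.

Emit:
jog_arm:
  targets:
    - [-1,0,0,0,0,0,0.6]
    - [-3.5,0,0,0,0,0,0.6]
    - [-7,0,0,0,0,0,0.6]
    - [-10,0,0,0,0,0,0.6]
  squeeze: 15

```text
t: 7.3
tool_pos: [0.5583, 0.0822, 0.1459]
orientation: [0.025, 1.57, -0.024]
force: [1.7, 0.6, -0.9]
opening: 0.0551
```

```bash
python3 look.py l8; python3 -c "
from h import *
print(goal([.4929,-.328,.145],-.6),goal([.4929,-.328,.145],-.028))"
```

```text
t 7.3 pos [0.5583 0.0822 0.1459] q [0.05 0.06 1.65 0.   1.43 0.09] F [ 1.7  0.6 -0.9] op 0.0551
[[0.0, 0.031, 1.0], [0.001, 1.0, -0.031], [-1.0, 0.001, 0.0]]
[366.4, 139.8] 346 [ 0.4682 -0.207   0.099 ]
[303.9, 182.3] 168 [ 0.5868 -0.0254  0.099 ]
[297.7, 280.7] 201 [0.5406 0.2222 0.099 ]
[302.1, 76.7] 1185 [0.5528 0.1842 0.099 ]
[315.9, 258.7] 2725 [0.5586 0.0335 0.099 ]
[  0.3  -41.22  -5.54  32.61   0.36  -0.2 ] [  0.3  -41.22  -5.54  -0.17   0.4   -0.09]
```

View pics/l8.png

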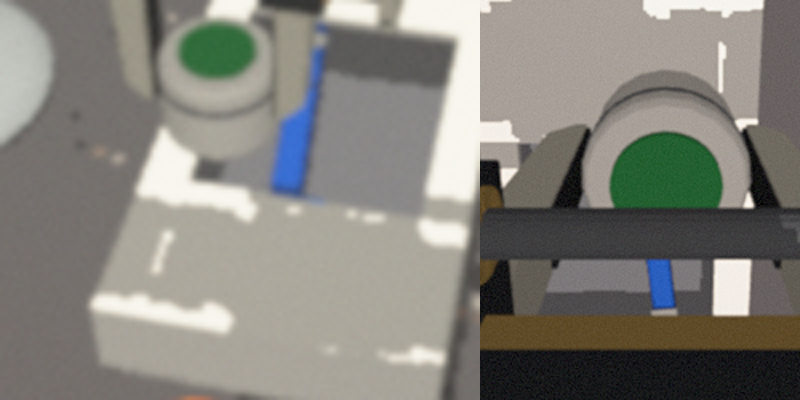

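Emit:
jog_arm:
  targets:
    - [0,-5.5,-0.7,0,0,0,0.6]
    - [0,-11,-1.4,0,0,0,0.6]
    - [0,-16.5,-2.2,0,0,0,0.6]
    - [0,-22,-3,0,0,0,0.6]
    - [0,-27.5,-3.7,0,0,0,0.6]

```text
t: 8.02
tool_pos: [0.5144, -0.1928, 0.1473]
orientation: [0.026, 1.565, -0.023]
force: [0.7, 0.3, 0.2]
opening: 0.0553
```

```bash
python3 -c "
from h import *
show()
print(goal([.4929,-.3275,.1],-.028))"
```

```text
t 8.03 pos [ 0.5144 -0.1928  0.1473] q [-0.46  0.01  1.69  0.    1.43 -0.42] F [0.7 0.3 0.2] op 0.0553
[[0.006, 0.031, 1.0], [0.002, 1.0, -0.031], [-1.0, 0.002, 0.006]]
[  4.69 -13.54  -1.76  -0.17   0.34  -0.12]
```

Emit:
jog_arm:
  targets:
    - [0.5,-5.5,-0.7,0,0,0,0.6]
    - [2,-11,-1.4,0,0.3,0,0.6]
    - [4,-13.5,-1.8,0,0.3,0,0.6]
    - [6,-13.5,-1.8,0,0.3,0,0.6]
    - [7,-13.5,-1.8,0,0.3,0,0.6]

```text
t: 8.65
tool_pos: [0.4916, -0.3254, 0.0743]
orientation: [0.028, 1.573, -0.021]
force: [0.1, 0.9, -1.2]
opening: 0.0555
```

```bash
python3 - <<'E'
from h import *
show()
S=cam("side");W=cam("wrist");T=cam("top")
a=cv2.resize(S["frame"][80:200,290:410,::-1],(400,400),interpolation=cv2.INTER_CUBIC)
b=cv2.resize(W["frame"][150:400,200:450,::-1],(400,400),interpolation=cv2.INTER_CUBIC)
cv2.imwrite("pics/l9.png",np.hstack([a,b]))
print(blobs(W,"green"))
E
```

```text
t 8.65 pos [ 0.4916 -0.3254  0.0743] q [-0.67  0.19  1.64  0.    1.31 -0.64] F [ 0.1  0.9 -1.2] op 0.0555
[[-0.002, 0.031, 1.0], [0.005, 1.0, -0.031], [-1.0, 0.005, -0.002]]
[([318.6, 183.8], [261, 149, 114, 83, 5279]), ([315.9, 258.7], [282, 233, 69, 47, 2728])]
```

View pics/l9.png

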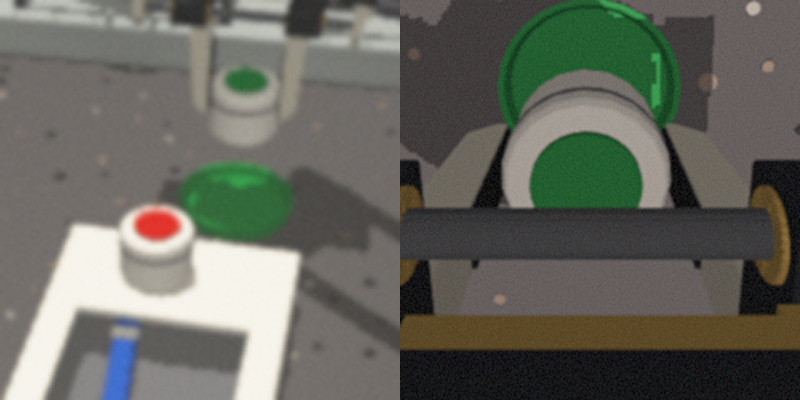

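```bash
python3 - <<'E'
from h import *
W=cam("wrist");m=mask(W,"green")
rows=np.nonzero(m[:232].sum(1))[0];v=rows[0]
print("top",onz(W,np.nonzero(m[v])[0].mean(),v,.016))
for v in(175,185,195):
    u=np.nonzero(m[v])[0];P=[onz(W,x,v,.016) for x in(u.min(),u.max())];print(P,(P[0]+P[1])/2,np.linalg.norm(P[1]-P[0]))
# circle fit
from scipy.optimize import least_squares
pts=[]
for v in range(152,200,3):
    u=np.nonzero(m[v])[0]; pts+= [onz(W,u.min()-.5,v,.016)[:2],onz(W,u.max()+.5,v,.016)[:2]]
pts=np.array(pts)
r=least_squares(lambda q:np.hypot(pts[:,0]-q[0],pts[:,1]-q[1])-.05,[.49,-.33]);print(r.x,np.abs(r.fun).max())
print(goal([r.x[0],r.x[1],0.],-.028))
E
```

```text
top [ 0.49104111 -0.27802744  0.016     ]
[array([ 0.45167519, -0.29964147,  0.016     ]), array([ 0.53407067, -0.30199289,  0.016     ])] [ 0.49287293 -0.30081718  0.016     ] 0.08242902801277685
[array([ 0.44678808, -0.30819347,  0.016     ]), array([ 0.53760158, -0.31077898,  0.016     ])] [ 0.49219483 -0.30948623  0.016     ] 0.09085029756713517
[array([ 0.44441046, -0.31696776,  0.016     ]), array([ 0.54032989, -0.31969204,  0.016     ])] [ 0.49237017 -0.3183299   0.016     ] 0.09595810502915045
[ 0.49188113 -0.3282167 ] 0.0010360807561104746
[ 7.72 -0.24 -0.13 -0.08  0.05 -0.12]
```

Emit:
jog_arm:
  targets:
    - [2,-0.2,0,0,0,0,0.6]
    - [4.5,-0.2,0,0,0,0,0.6]
    - [6.5,-0.2,0,0,0,0,0.6]
    - [7.2,-0.2,0,0,0,0,0.6]
    - [7.4,-0.2,0,0,0,0,0.6]

```text
t: 9.48
tool_pos: [0.4931, -0.3277, 0.0028]
orientation: [0.025, 1.57, -0.021]
force: [-0.5, -0.1, -0.7]
opening: 0.0554
```

```bash
python3 - <<'E'
from h import *
show()
S=cam("side")
cv2.imwrite("pics/s10.png",cv2.resize(S["frame"][80:200,290:410,::-1],(500,500),interpolation=cv2.INTER_CUBIC))
E
```

```text
t 9.47 pos [ 0.4931 -0.3277  0.0028] q [-0.67  0.28  1.68  0.    1.18 -0.65] F [-0.5 -0.1 -0.7] op 0.0554
[[0.0, 0.029, 1.0], [0.002, 1.0, -0.029], [-1.0, 0.002, 0.0]]
```

View pics/s10.png

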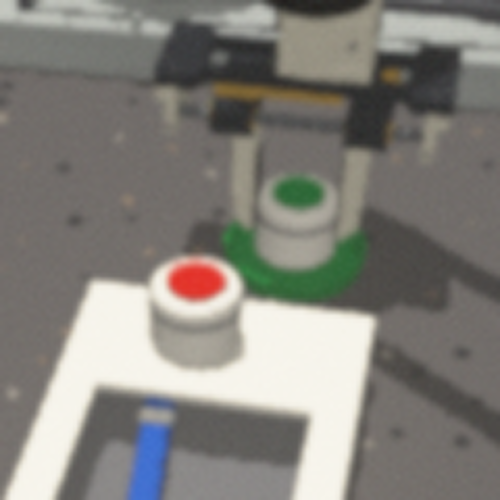

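Emit:
jog_arm:
  targets:
    - [0.3,0,-0.1,0,0,0,0.6]
    - [0.5,0,-0.1,0,0,0,0.6]
    - [0.6,0,-0.1,0,0,0,0.6]

```text
t: 9.9
tool_pos: [0.4925, -0.3281, -0.0026]
orientation: [0.024, 1.569, -0.022]
force: [-0.1, -0.5, -1.1]
opening: 0.0552
```

Emit:
jog_arm:
  targets:
    - [0,0,0,0,0,0,0.35]
    - [0,0,0,0,0,0,0.3]
    - [0,0,0,0,0,0,0.2]
    - [0,0,0,0,0,0,0.2]

```text
t: 10.4
tool_pos: [0.4925, -0.3281, -0.0026]
orientation: [0.024, 1.569, -0.022]
force: [0.4, -0.5, 0.5]
opening: 0.074
```

```bash
python3 - <<'E'
from h import *
show()
S=cam("side")
cv2.imwrite("pics/s11.png",cv2.resize(S["frame"][80:200,290:410,::-1],(500,500),interpolation=cv2.INTER_CUBIC))
E
```

```text
t 10.4 pos [ 0.4925 -0.3281 -0.0026] q [-0.68  0.28  1.69  0.    1.17 -0.65] F [ 0.4 -0.5  0.5] op 0.074
[[0.001, 0.029, 1.0], [0.002, 1.0, -0.029], [-1.0, 0.002, 0.001]]
```

View pics/s11.png

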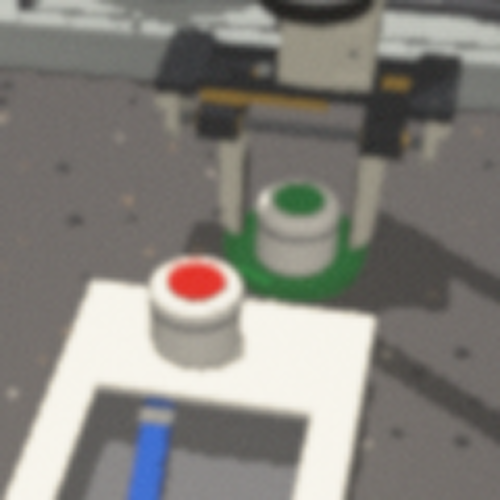

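Released upright in the green dish. Rise, then go to the red tier.

Emit:
jog_arm:
  targets:
    - [-3,0,0,0,0,0,0.2]
    - [-7,0,0,0,0,0,0.1]
    - [-12,0,0,0,0,0,0.05]
    - [-13,5,1.4,0,0,0,0.05]
    - [-13,11,3,0,0,0,0.05]

```text
t: 11.08
tool_pos: [0.5268, -0.2197, 0.1299]
orientation: [0.025, 1.566, -0.025]
force: [1.1, -0.3, -0.1]
opening: 0.0885
```

```bash
python3 - <<'E'
from h import *
show()
W=cam("wrist");T=cam("top");S=cam("side")
rt=min((b[0] for b in blobs(S,"red")),key=lambda q:np.hypot(q[0]-337,q[1]-147)); print("red S",onz(S,*rt,.099))
for b in blobs(W,"red"): print("red W",b,onz(W,*b[0],.099))
gs=[b for b in blobs(S,"green")];print(gs)
print(goal([.537,-.166,.1],-.028))
cv2.imwrite("pics/w12.png",W["frame"][:,:,::-1])
cv2.imwrite("pics/s12.png",cv2.resize(S["frame"][80:200,290:410,::-1],(500,500),interpolation=cv2.INTER_CUBIC))
E
```

```text
t 11.07 pos [ 0.5268 -0.2197  0.1299] q [-0.49  0.08  1.65  0.    1.4  -0.45] F [ 1.1 -0.3 -0.1] op 0.0885
[[0.005, 0.032, 0.999], [-0.0, 0.999, -0.032], [-1.0, -0.0, 0.005]]
red S [ 0.53664167 -0.16419935  0.099     ]
red W ([327.5, 141.5], [304, 117, 48, 49, 1796]) [ 0.53628141 -0.16518946  0.099     ]
[([361.4, 127.5], [357, 125, 10, 6, 49]), ([360.1, 142.7], [344, 131, 34, 21, 280]), ([297.7, 280.8], [290, 274, 17, 15, 200])]
[ 2.8   5.08  0.93  0.16  0.11 -0.11]
```

View pics/s12.png

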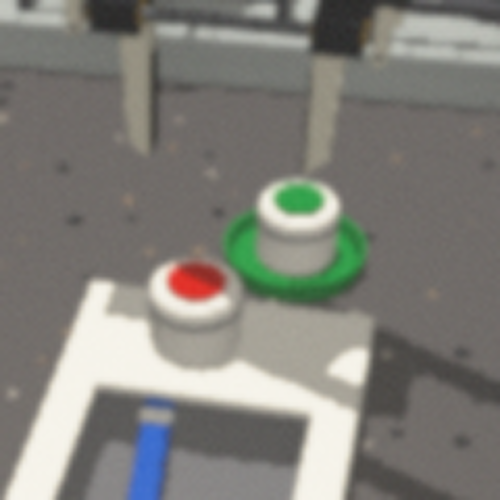

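View pics/w12.png

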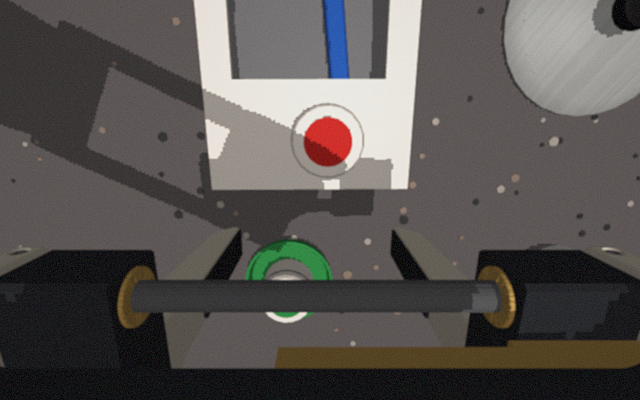

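Emit:
jog_arm:
  targets:
    - [0,3,0.5,0,0,0,0.05]
    - [0,5.2,0.9,0,0,0,0.05]
    - [2,5.2,0.9,0,0,0,0.05]
    - [5,5.2,0.9,0,0,0,0.1]
    - [7,5.2,0.9,0,0,0,0.1]

```text
t: 11.85
tool_pos: [0.5351, -0.1656, 0.0551]
orientation: [0.023, 1.572, -0.019]
force: [-0.9, 0.3, 0.8]
opening: 0.0837
```

```bash
python3 - <<'E'
from h import *
show()
S=cam("side")
for b in blobs(S,"red")[:1]: print("red S",onz(S,*b[0],.099))
for b in blobs(S,"green")[:1]: print("green S",b,onz(S,*b[0],.052))
print(goal([.5365,-.165,.0435],-.028))
E
```

```text
t 11.85 pos [ 0.5351 -0.1656  0.0551] q [-0.39  0.13  1.74  0.    1.27 -0.37] F [-0.9  0.3  0.8] op 0.0837
[[-0.001, 0.026, 1.0], [0.003, 1.0, -0.026], [-1.0, 0.002, -0.001]]
red S [ 0.53664167 -0.16419935  0.099     ]
green S ([348.4, 140.0], [344, 131, 10, 19, 110]) [ 0.51966937 -0.26260352  0.052     ]
[ 0.9  -0.01  0.29  0.1  -0.24 -0.22]
```

Emit:
jog_arm:
  targets:
    - [0.6,0,0.15,0,0,0,0.15]
    - [1,0,0.15,0,0,0,0.3]
    - [1,0,0.15,0,0,0,0.5]
    - [1,0,0.15,0,0,0,0.5]
    - [1,0,0.15,0,0,0,0.5]
  squeeze: 12

```text
t: 12.52
tool_pos: [0.5357, -0.1651, 0.0433]
orientation: [0.023, 1.573, -0.018]
force: [1.1, -0.8, 1.3]
opening: 0.0553
```

Emit:
jog_arm:
  targets:
    - [0,0,0,0,0,0,0.6]
    - [0,0,0,0,0,0,0.6]
  squeeze: 15

```text
t: 12.78
tool_pos: [0.5357, -0.165, 0.0434]
orientation: [0.023, 1.574, -0.018]
force: [1.2, 0.1, 0.2]
opening: 0.0555
```

```bash
python3 - <<'E'
from h import *
show()
S=cam("side");W=cam("wrist")
a=cv2.resize(S["frame"][80:200,290:410,::-1],(400,400),interpolation=cv2.INTER_CUBIC)
b=cv2.resize(W["frame"][150:400,200:450,::-1],(400,400),interpolation=cv2.INTER_CUBIC)
cv2.imwrite("pics/l13.png",np.hstack([a,b]))
E
```

```text
t 12.78 pos [ 0.5357 -0.165   0.0434] q [-0.39  0.15  1.75  0.    1.25 -0.37] F [1.2 0.1 0.2] op 0.0555
[[-0.003, 0.026, 1.0], [0.003, 1.0, -0.026], [-1.0, 0.003, -0.003]]
```

View pics/l13.png

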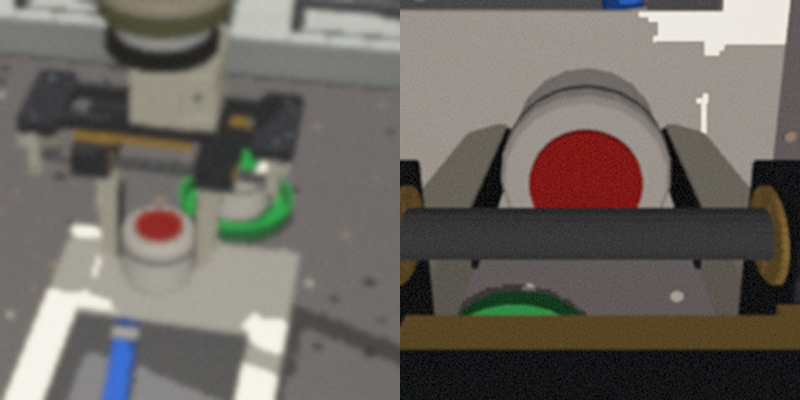

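Emit:
jog_arm:
  targets:
    - [-2,0,0,0,0,0,0.6]
    - [-6,0,0,0,0,0,0.6]
    - [-10,1,0,0,0,0,0.6]
    - [-10,6,-0.5,0,0,0,0.6]
    - [-10,12,-1,0,0,0,0.6]

```text
t: 13.5
tool_pos: [0.5299, -0.0448, 0.1464]
orientation: [0.024, 1.57, -0.02]
force: [1.1, 0.6, -2.2]
opening: 0.0552
```

```bash
python3 -c "
from h import *
show()
print(goal([.478,.364,.14],-.028))"
```

```text
t 13.5 pos [ 0.5299 -0.0448  0.1464] q [-0.18 -0.03  1.74  0.    1.43 -0.15] F [ 1.1  0.6 -2.2] op 0.0552
[[0.001, 0.028, 1.0], [0.003, 1.0, -0.028], [-1.0, 0.003, 0.0]]
[ 7.500e-01  4.072e+01 -6.350e+00 -2.000e-02  3.000e-02 -1.600e-01]
```

Emit:
jog_arm:
  targets:
    - [0,6,-1,0,0,0,0.6]
    - [0,12,-2,0,0,0,0.6]
    - [0,18,-2.9,0,0,0,0.6]
    - [0,24,-3.8,0,0,0,0.6]
    - [0,30,-4.7,0,0,0,0.6]

```text
t: 14.12
tool_pos: [0.4914, 0.2585, 0.1491]
orientation: [0.025, 1.568, -0.02]
force: [0.9, 0.1, -1.6]
opening: 0.0554
```

Emit:
jog_arm:
  targets:
    - [0,5,-0.8,0,0,0,0.6]
    - [2,10.7,-1.6,0,0,0,0.6]
    - [4,10.7,-1.6,0,0,0,0.6]
    - [6,10.7,-1.6,0,0,0,0.6]
    - [7,10.7,-1.6,0,0,0,0.6]

```text
t: 14.75
tool_pos: [0.4783, 0.3646, 0.078]
orientation: [0.025, 1.57, -0.022]
force: [0.1, -1.3, -0.4]
opening: 0.0554
```

```bash
python3 - <<'E'
from h import *
from scipy.optimize import least_squares
show()
W=cam("wrist");m=mask(W,"red")
print(blobs(W,"red"))
cv2.imwrite("pics/w14.png",W["frame"][:,:,::-1])
pts=[]
v0=np.nonzero(m.sum(1)>3)[0][0]
for v in range(v0+3,v0+50,3):
    u=np.nonzero(m[v])[0]; pts+= [onz(W,u.min()-.5,v,.016)[:2],onz(W,u.max()+.5,v,.016)[:2]]
pts=np.array(pts)
r=least_squares(lambda q:np.hypot(pts[:,0]-q[0],pts[:,1]-q[1])-.05,[.478,.36]);print(r.x,np.abs(r.fun).max())
print(goal([r.x[0],r.x[1],0.],-.028))
E
```

```text
t 14.75 pos [0.4783 0.3646 0.078 ] q [0.57 0.21 1.61 0.   1.32 0.59] F [ 0.1 -1.3 -0.4] op 0.0554
[[0.001, 0.03, 1.0], [0.002, 1.0, -0.03], [-1.0, 0.002, 0.001]]
[([314.7, 179.8], [259, 143, 113, 87, 5697]), ([315.7, 258.1], [281, 232, 70, 48, 2837])]
[0.47677276 0.36556922] 0.001086388676251944
[ 7.7   0.12 -0.12 -0.12  0.   -0.09]
```

View pics/w14.png

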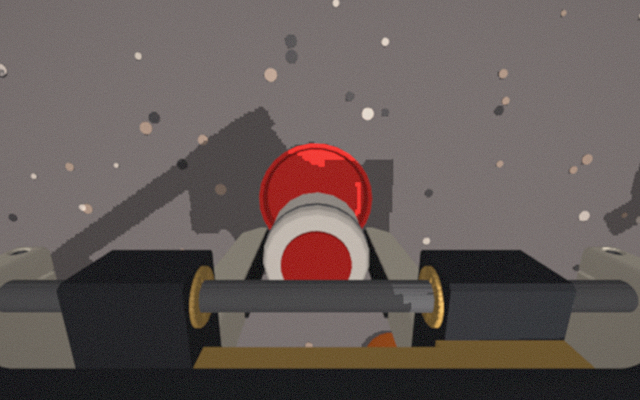

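Emit:
jog_arm:
  targets:
    - [3,0.1,-0.1,0,0,0,0.6]
    - [6,0.1,-0.1,0,0,0,0.6]
    - [7.3,0.1,-0.1,0,0,0,0.6]
    - [7.9,0.1,-0.1,0,0,0,0.6]
    - [8.0,0.1,-0.1,0,0,0,0.6]

```text
t: 15.42
tool_pos: [0.4777, 0.3655, -0.0021]
orientation: [0.026, 1.57, -0.022]
force: [0.2, -0.7, -1.0]
opening: 0.0553
```

Emit:
jog_arm:
  targets:
    - [0.05,0,0,0,0,0,0.6]
    - [0.05,0,0,0,0,0,0.6]

```text
t: 15.68
tool_pos: [0.4784, 0.366, -0.0016]
orientation: [0.026, 1.568, -0.021]
force: [0.2, -0.2, -1.2]
opening: 0.0555
```

Emit:
jog_arm:
  targets:
    - [0.15,0,-0.1,0,0,0,0.6]
    - [0.15,0,-0.1,0,0,0,0.35]
    - [0.15,0,-0.1,0,0,0,0.3]
    - [0.15,0,-0.1,0,0,0,0.2]
    - [0.15,0,-0.1,0,0,0,0.2]

```text
t: 16.3
tool_pos: [0.4775, 0.366, -0.003]
orientation: [0.026, 1.568, -0.021]
force: [-0.7, 0.4, -0.3]
opening: 0.074
```

Emit:
jog_arm:
  targets:
    - [-3,0,0,0,0,0,0.2]
    - [-7,0,0,0,0,0,0.3]
    - [-12,0,0,0,0,0,0.4]
    - [-15,-4,0.5,0,0,0,0.5]
    - [-15,-10,1.5,0,0,0,0.5]

```text
t: 16.92
tool_pos: [0.4911, 0.2662, 0.1508]
orientation: [0.026, 1.562, -0.017]
force: [1.5, -1.4, -0.8]
opening: 0.0469
```

```bash
python3 - <<'E'
from h import *
show()
print(goal([.547,-.042,.15],.085))
W=cam("wrist");T=cam("top")
for b in blobs(T,"red"): print(b, onz(T,*b[0],.052))
for b in blobs(W,"red"): print(b, onz(W,*b[0],.052))
cv2.imwrite("pics/w15.png",W["frame"][:,:,::-1])
cv2.imwrite("pics/t15.png",cv2.resize(T["frame"][150:270,150:480,::-1],None,fx=2.4,fy=2.4,interpolation=cv2.INTER_CUBIC))
E
```

```text
t 16.93 pos [0.4911 0.2662 0.1508] q [0.4  0.03 1.67 0.   1.43 0.43] F [ 1.5 -1.4 -0.8] op 0.0469
[[0.009, 0.028, 1.0], [0.006, 1.0, -0.028], [-1.0, 0.006, 0.009]]
[ -0.06 -30.65   6.44  -6.45   0.52  -0.33]
([185.8, 230.6], [181, 220, 14, 18, 93]) [0.45466727 0.38614955 0.052     ]
([299.9, 89.0], [251, 38, 97, 102, 4676]) [0.47898291 0.36412828 0.052     ]
([297.1, 87.0], [279, 68, 37, 39, 1170]) [0.47650108 0.36591688 0.052     ]
```

View pics/w15.png

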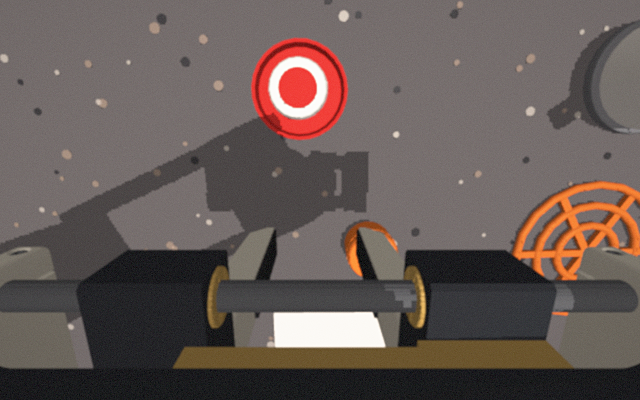

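View pics/t15.png

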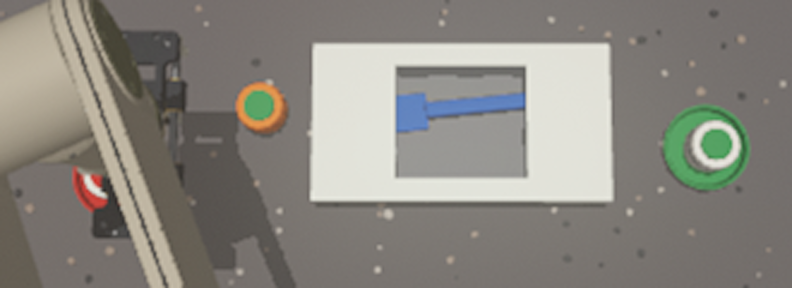

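```bash
python3 - <<'E'
from h import *
T=cam("top");S=cam("side")
m=mask(T,"green"); m[:, :400]=0
n,l,s,ce=cv2.connectedComponentsWithStats(m)
for i in range(1,n):
    if s[i][4]>20: print(s[i],ce[i],onz(T,*ce[i],.052),onz(T,*ce[i],.014))
print([ (b,onz(S,*b[0],.052).round(4)) for b in blobs(S,"green") if b[0][1]<150])
E
```

```text
[427 194  35  35 500] [441.94 211.71] [ 0.48758772 -0.3119809   0.052     ] [ 0.49129101 -0.32198129  0.014     ]
[443 204  12  12 114] [448.26315789 209.63157895] [ 0.49277967 -0.32936397  0.052     ] [ 0.49665363 -0.33993578  0.014     ]
[(([370.7, 143.1], [361, 133, 17, 19, 128]), array([ 0.4588, -0.2593,  0.052 ]))]
```

Emit:
jog_arm:
  targets:
    - [0,-6,1.3,-2,0,0,0.6]
    - [0,-12,2.6,-4,0.5,0,0.62]
    - [0,-18,3.8,-6.4,0.5,-0.3,0.62]
    - [0,-24,5,-6.4,0.5,-0.3,0.62]
    - [0,-30,6.4,-6.4,0.5,-0.3,0.62]

```text
t: 17.75
tool_pos: [0.5439, -0.038, 0.1458]
orientation: [-0.064, 1.576, 0.063]
force: [1.7, -0.2, 0.1]
opening: 0.0355
```

```bash
python3 - <<'E'
from h import *
show()
W=cam("wrist");T=cam("top");S=cam("side")
cv2.imwrite("pics/w16.png",W["frame"][:,:,::-1])
cv2.imwrite("pics/s16.png",cv2.resize(S["frame"][120:270,250:410,::-1],None,fx=4,fy=4,interpolation=cv2.INTER_CUBIC))
E
```

```text
t 17.75 pos [ 0.5439 -0.038   0.1458] q [-0.16  0.01  1.69 -0.    1.44 -0.24] F [ 1.7 -0.2  0.1] op 0.0355
[[-0.006, -0.081, 0.997], [-0.001, 0.997, 0.081], [-1.0, -0.001, -0.006]]
```

View pics/w16.png

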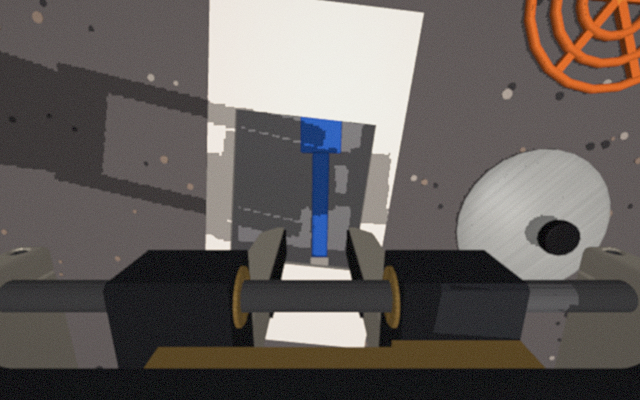

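View pics/s16.png

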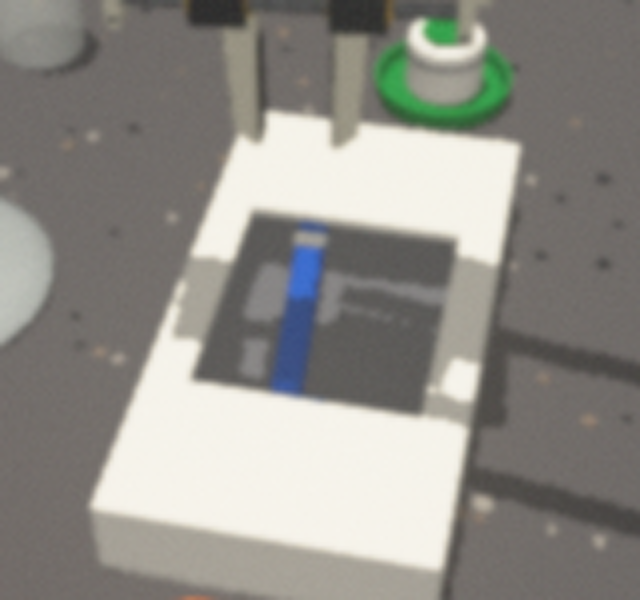

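```bash
python3 - <<'E'
from h import *
W=cam("wrist")
h=cv2.cvtColor(W["frame"],cv2.COLOR_RGB2HSV)
bm=(h[...,0]>105)&(h[...,0]<128)&(h[...,1]>110)
L=[]
for v in range(118,264,6):
    u=np.nonzero(bm[v,280:360])[0]+280
    if len(u):
        z=.023 if v>153 else .012
        a=onz(W,u.min()-.5,v,z);b=onz(W,u.max()+.5,v,z);print(v,u.min(),u.max(),a[:2].round(4),b[:2].round(4),((a+b)/2)[:2].round(4),np.linalg.norm(b-a).round(4))
        if v>158:L.append((a+b)/2)
L=np.array(L)[:, :2];k=np.polyfit(L[:,1],L[:,0],1);print("slope",k,"x at -.042",np.polyval(k,-.042))
for v in(151,153,155):print(v,onz(W,320,v,.012)[1],onz(W,320,v,.023)[1])
# opening edges
g=cv2.cvtColor(W["frame"],cv2.COLOR_RGB2GRAY)
print(goal([np.polyval(k,-.042),-.042,.05],-k[0]))
print(onz(W,235,170,.052),onz(W,372,128,.052),onz(W,365,170,.052))
E
```

```text
118 300 325 [0.5195 0.0305] [0.5466 0.0326] [0.5331 0.0316] 0.0272
124 301 341 [0.521  0.0245] [0.5639 0.0278] [0.5424 0.0262] 0.043
130 301 340 [0.5213 0.0184] [0.5634 0.0216] [0.5424 0.02  ] 0.0422
136 301 340 [0.5217 0.0122] [0.564  0.0154] [0.5429 0.0138] 0.0424
142 301 340 [0.5221 0.0059] [0.5646 0.0092] [0.5434 0.0076] 0.0426
148 301 340 [ 5.225e-01 -4.000e-04] [0.5652 0.0029] [0.5439 0.0012] 0.0428
154 313 328 [ 0.5359 -0.0045] [ 0.5525 -0.0032] [ 0.5442 -0.0039] 0.0166
160 313 328 [ 0.5364 -0.0107] [ 0.5531 -0.0095] [ 0.5447 -0.0101] 0.0167
166 312 328 [ 0.5358 -0.0171] [ 0.5536 -0.0157] [ 0.5447 -0.0164] 0.0179
172 313 328 [ 0.5373 -0.0234] [ 0.5542 -0.0221] [ 0.5457 -0.0228] 0.0169
178 312 328 [ 0.5367 -0.0299] [ 0.5547 -0.0285] [ 0.5457 -0.0292] 0.018
184 312 328 [ 0.5372 -0.0364] [ 0.5553 -0.035 ] [ 0.5462 -0.0357] 0.0181
190 312 328 [ 0.5377 -0.043 ] [ 0.5559 -0.0416] [ 0.5468 -0.0423] 0.0182
196 312 328 [ 0.5382 -0.0496] [ 0.5564 -0.0482] [ 0.5473 -0.0489] 0.0183
202 312 327 [ 0.5386 -0.0563] [ 0.5559 -0.055 ] [ 0.5473 -0.0556] 0.0173
208 312 327 [ 0.5391 -0.0631] [ 0.5
[... 275 characters left out ...]
11 -0.0909] [ 0.5589 -0.0895] [ 0.55   -0.0902] 0.0178
238 312 327 [ 0.5417 -0.0981] [ 0.5595 -0.0967] [ 0.5506 -0.0974] 0.0179
244 312 327 [ 0.5422 -0.1053] [ 0.5602 -0.1039] [ 0.5512 -0.1046] 0.018
250 284 352 [ 0.5111 -0.1151] [ 0.589  -0.1089] [ 0.55  -0.112] 0.0781
262 355 355 [ 0.5928 -0.1235] [ 0.594  -0.1235] [ 0.5934 -0.1235] 0.0011
slope [-0.1912938   0.53834007] x at -.042 0.5463744051808515
151 -0.0019733687671828967 -0.0008252125074543898
153 -0.004103802230501628 -0.002883670125281901
155 -0.006241475804815516 -0.004949123249840093
[ 9.55 -0.47  0.3  -6.53 -0.38  0.01]
[ 0.46321205 -0.02211841  0.052     ] [0.58923715 0.02690439 0.052     ] [ 0.58740919 -0.01248279  0.052     ]
```

Emit:
jog_arm:
  targets:
    - [2,-0.3,0.25,0,-0.35,0,0.62]
    - [5,-0.35,0.3,0,-0.35,0,0.62]
    - [8,-0.35,0.3,0,-0.35,0,0.62]
    - [10,-0.35,0.3,0,-0.35,0,0.62]
    - [10.5,-0.35,0.3,0,-0.35,0,0.62]

```text
t: 18.58
tool_pos: [0.5448, -0.0383, 0.0386]
orientation: [-0.062, 1.574, 0.063]
force: [-0.5, 0.1, 1.0]
opening: 0.0349
```

```bash
python3 - <<'E'
from h import *
show()
print(goal([.5467,-.041,.035],.078))
W=cam("wrist");S=cam("side")
a=cv2.resize(S["frame"][120:270,250:400,::-1],(400,400),interpolation=cv2.INTER_CUBIC)
b=cv2.resize(W["frame"][150:400,200:450,::-1],(400,400),interpolation=cv2.INTER_CUBIC)
cv2.imwrite("pics/l17.png",np.hstack([a,b]))
E
```

```text
t 18.57 pos [ 0.5448 -0.0383  0.0386] q [-0.16  0.12  1.79 -0.    1.24 -0.24] F [-0.5  0.1  1. ] op 0.0349
[[-0.004, -0.08, 0.997], [0.001, 0.997, 0.08], [-1.0, 0.001, -0.004]]
[ 0.36 -0.29  0.17  0.12 -0.21 -0.05]
```

View pics/l17.png

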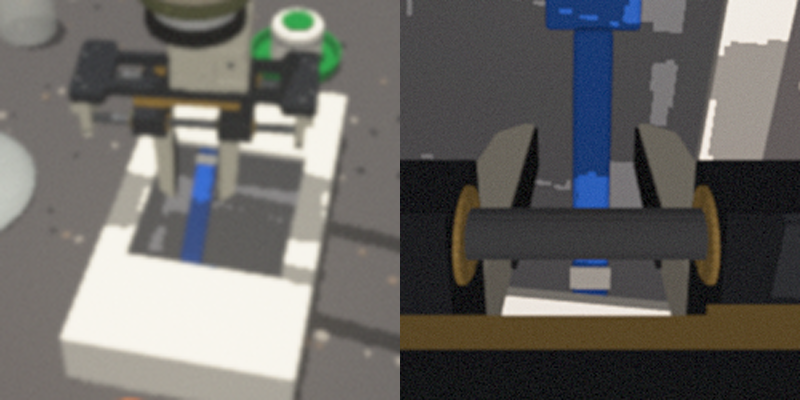

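Emit:
jog_arm:
  targets:
    - [1.5,-0.3,0.2,0,-0.2,0,0.62]
    - [3,-0.3,0.2,0,-0.2,0,0.62]
    - [4.2,-0.3,0.2,0,-0.2,0,0.62]
    - [4.7,-0.3,0.2,0,-0.2,0,0.62]
    - [4.8,-0.3,0.2,0,-0.2,0,0.62]

```text
t: 19.3
tool_pos: [0.5478, -0.0421, -0.0083]
orientation: [-0.062, 1.569, 0.062]
force: [-0.5, -0.1, 0.5]
opening: 0.0351
```

```bash
python3 - <<'E'
from h import *
show()
print(goal([.5467,-.041,-.0145],.078))
W=cam("wrist");S=cam("side")
a=cv2.resize(S["frame"][120:270,250:400,::-1],(400,400),interpolation=cv2.INTER_CUBIC)
b=cv2.resize(W["frame"][150:400,200:450,::-1],(400,400),interpolation=cv2.INTER_CUBIC)
cv2.imwrite("pics/l18.png",np.hstack([a,b]))
E
```

```text
t 19.3 pos [ 0.5478 -0.0421 -0.0083] q [-0.17  0.19  1.81  0.    1.14 -0.25] F [-0.5 -0.1  0.5] op 0.0351
[[0.001, -0.079, 0.997], [0.0, 0.997, 0.079], [-1.0, 0.0, 0.001]]
[ 0.62  0.12 -0.1   0.06  0.07 -0.02]
```

View pics/l18.png

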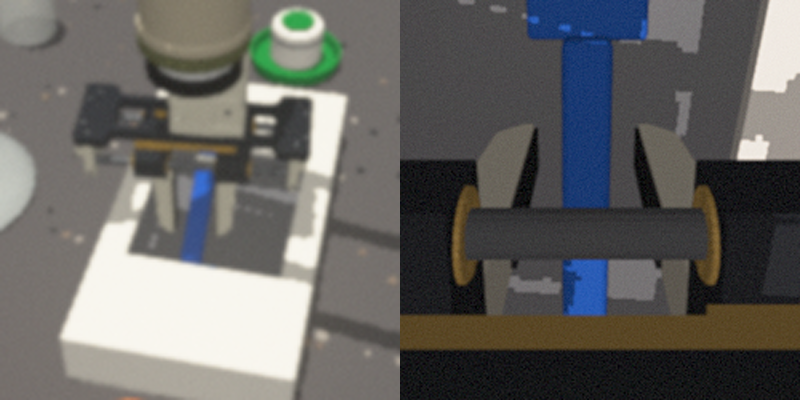

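Emit:
jog_arm:
  targets:
    - [0.3,0.1,-0.05,0,0,0,0.62]
    - [0.5,0.1,-0.05,0,0,0,0.62]
    - [0.5,0.1,-0.05,0,0,0,0.75]
    - [0.5,0.1,-0.05,0,0,0,0.9]
    - [0.5,0.1,-0.05,0,0,0,1]
  squeeze: 20

```text
t: 20.02
tool_pos: [0.5479, -0.0412, -0.0125]
orientation: [-0.062, 1.567, 0.062]
force: [-0.2, -0.2, -0.6]
opening: 0.0175
```

Emit:
jog_arm:
  targets:
    - [0,0,0,0,0,0,1]
    - [0,0,0,0,0,0,1]
    - [0,0,0,0,0,0,1]
  squeeze: 45

```text
t: 20.4
tool_pos: [0.5479, -0.0412, -0.0125]
orientation: [-0.062, 1.567, 0.062]
force: [0.4, -0.9, -0.7]
opening: 0.0173
```

```bash
python3 - <<'E'
from h import *
show()
W=cam("wrist");S=cam("side")
a=cv2.resize(S["frame"][120:270,250:400,::-1],(400,400),interpolation=cv2.INTER_CUBIC)
b=cv2.resize(W["frame"][150:400,200:450,::-1],(400,400),interpolation=cv2.INTER_CUBIC)
cv2.imwrite("pics/l19.png",np.hstack([a,b]))
E
```

```text
t 20.4 pos [ 0.5479 -0.0412 -0.0125] q [-0.17  0.19  1.81  0.    1.13 -0.25] F [ 0.4 -0.9 -0.7] op 0.0173
[[0.003, -0.079, 0.997], [0.0, 0.997, 0.079], [-1.0, -0.0, 0.003]]
```

View pics/l19.png

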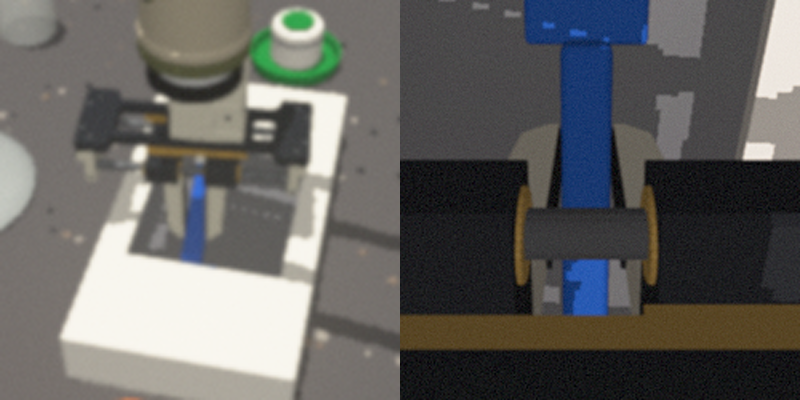

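```bash
python3 - <<'E'
import numpy as np
def tcp(th,By,Bz):
    t=np.radians(th);u=np.array([np.cos(t),-np.sin(t)]);n=np.array([np.sin(t),np.cos(t)])
    return np.array([By,Bz])-110*u-17.5*n
c0=tcp(0,110,5)
for r in [(0,110,9),(0,150,9),(7,150,8),(13,147,7),(15,130,10),(20,115,15),(25,95,20),(28,72,27),(28,58,40)]:
    d=tcp(*r)-c0; print(r,"dx",round(-d[1]/10,2),"dy",round(d[0]/10,2),"az",-r[0])
E
```

```text
(0, 110, 9) dx -0.4 dy 0.0 az 0
(0, 150, 9) dx -0.4 dy 4.0 az 0
(7, 150, 8) dx -1.65 dy 3.87 az -7
(13, 147, 7) dx -2.72 dy 3.59 az -13
(15, 130, 10) dx -3.41 dy 1.92 az -15
(20, 115, 15) dx -4.87 dy 0.56 az -20
(25, 95, 20) dx -6.31 dy -1.21 az -25
(28, 72, 27) dx -7.57 dy -3.33 az -28
(28, 58, 40) dx -8.87 dy -4.73 az -28
```

Emit:
jog_arm:
  targets:
    - [-0.4,0,0,0,0,0,1]
    - [-0.4,1.5,0,0,0,0,1]
    - [-0.4,3,0,0,0,0,1]
    - [-0.4,4,0,0,0,0,1]
    - [-0.4,4,0,0,0,0,1]

```text
t: 21.12
tool_pos: [0.5445, -0.0001, -0.0087]
orientation: [-0.063, 1.568, 0.064]
force: [-0.5, 0.2, -0.7]
opening: 0.0177
```

```bash
python3 - <<'E'
from h import *
show()
W=cam("wrist");S=cam("side")
a=cv2.resize(S["frame"][120:270,250:400,::-1],(400,400),interpolation=cv2.INTER_CUBIC)
b=cv2.resize(W["frame"][150:400,200:450,::-1],(400,400),interpolation=cv2.INTER_CUBIC)
cv2.imwrite("pics/l20.png",np.hstack([a,b]))
E
```

```text
t 21.12 pos [ 5.445e-01 -1.000e-04 -8.700e-03] q [-0.09  0.17  1.83  0.    1.14 -0.18] F [-0.5  0.2 -0.7] op 0.0177
[[0.002, -0.081, 0.997], [0.0, 0.997, 0.081], [-1.0, 0.0, 0.002]]
```

View pics/l20.png

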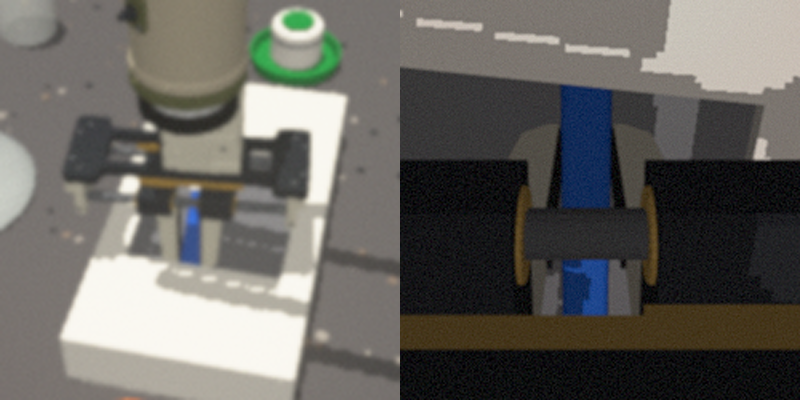

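Emit:
jog_arm:
  targets:
    - [-0.65,-0.15,0,0,0,-3.5,1]
    - [-1.25,-0.2,0,0,0,-7,1]
    - [-1.8,-0.35,0,0,0,-10,1]
    - [-2.3,-0.5,0,0,0,-13,1]
    - [-2.3,-0.5,0,0,0,-13,1]

```text
t: 21.85
tool_pos: [0.5452, -0.0056, 0.0145]
orientation: [-0.241, 1.551, -0.115]
force: [0.1, -0.1, -0.9]
opening: 0.0175
```

```bash
python3 - <<'E'
from h import *
show()
W=cam("wrist");S=cam("side")
a=cv2.resize(S["frame"][120:270,250:400,::-1],(400,400),interpolation=cv2.INTER_CUBIC)
b=cv2.resize(W["frame"][150:400,200:450,::-1],(400,400),interpolation=cv2.INTER_CUBIC)
cv2.imwrite("pics/l21.png",np.hstack([a,b]))
E
```

```text
t 21.85 pos [ 0.5452 -0.0056  0.0145] q [ 0.06  0.15  1.82 -0.25  1.17  0.08] F [ 0.1 -0.1 -0.9] op 0.0175
[[0.021, -0.078, 0.997], [-0.224, 0.971, 0.081], [-0.974, -0.225, 0.003]]
```

View pics/l21.png

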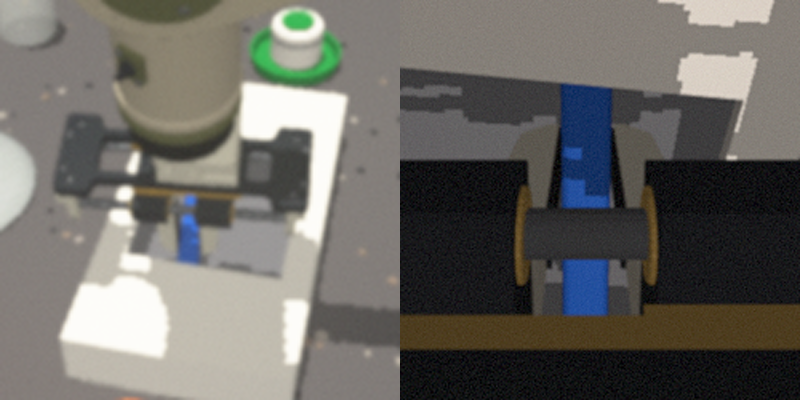

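Emit:
jog_arm:
  targets:
    - [-0.3,-1.8,0,0,0,-2,1]
    - [-0.85,-2.6,0,0,0,-4.5,1]
    - [-1.4,-3.4,0,0,0,-7,1]
    - [-1.9,-4.4,0,0,0,-9.5,1]
    - [-2.4,-5.5,0,0,0,-12,1]

```text
t: 22.58
tool_pos: [0.549, -0.0558, 0.0507]
orientation: [-0.403, 1.523, -0.282]
force: [0.3, -0.3, -1.8]
opening: 0.017
```

```bash
python3 - <<'E'
from h import *
show()
W=cam("wrist");S=cam("side");T=cam("top")
a=cv2.resize(S["frame"][120:270,250:400,::-1],(400,400),interpolation=cv2.INTER_CUBIC)
b=cv2.resize(W["frame"][150:400,200:450,::-1],(400,400),interpolation=cv2.INTER_CUBIC)
cv2.imwrite("pics/l22.png",np.hstack([a,b]))
cv2.imwrite("pics/t22.png",cv2.resize(T["frame"][150:270,150:480,::-1],None,fx=2.4,fy=2.4,interpolation=cv2.INTER_CUBIC))
E
```

```text
t 22.57 pos [ 0.549  -0.0558  0.0507] q [ 0.12  0.15  1.81 -0.47  1.23  0.21] F [ 0.3 -0.3 -1.8] op 0.017
[[0.036, -0.07, 0.997], [-0.423, 0.903, 0.079], [-0.906, -0.424, 0.003]]
```

View pics/l22.png

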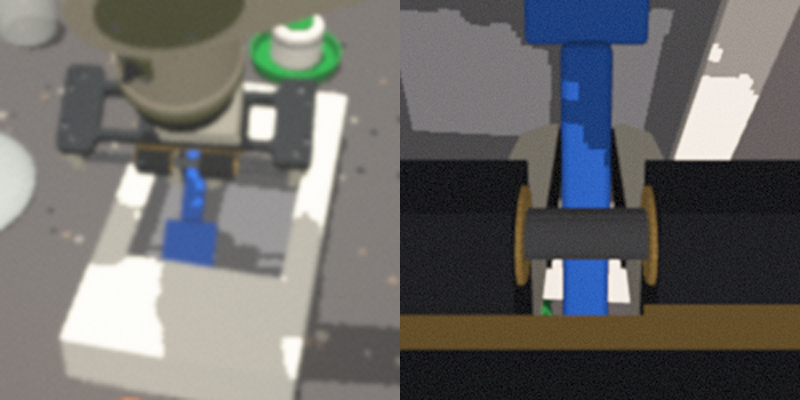

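View pics/t22.png

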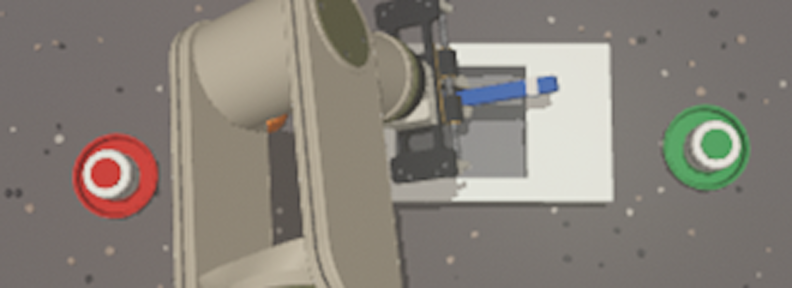

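Emit:
jog_arm:
  targets:
    - [-0.2,-1.1,0,0,0,-1.5,1]
    - [-0.4,-2.3,0,0,0,-3,1]
    - [-1.0,-4.1,0,0,0,-3,1]
    - [-2.4,-5.7,0,0,0,-3,1]
    - [-4.5,-6.6,0,0,0,-3,1]

```text
t: 23.35
tool_pos: [0.5521, -0.0968, 0.1207]
orientation: [-0.44, 1.514, -0.322]
force: [0.1, -0.2, -0.7]
opening: 0.0171
```

```bash
python3 - <<'E'
from h import *
show()
print(goal([.545,-.1,.22],.08))
W=cam("wrist");S=cam("side")
a=cv2.resize(S["frame"][60:270,220:430,::-1],(400,400),interpolation=cv2.INTER_CUBIC)
b=cv2.resize(W["frame"][150:400,200:450,::-1],(400,400),interpolation=cv2.INTER_CUBIC)
cv2.imwrite("pics/l23.png",np.hstack([a,b]))
E
```

```text
t 23.35 pos [ 0.5521 -0.0968  0.1207] q [ 0.08  0.07  1.78 -0.5   1.33  0.13] F [ 0.1 -0.2 -0.7] op 0.0171
[[0.04, -0.068, 0.997], [-0.467, 0.881, 0.078], [-0.883, -0.469, 0.003]]
[-8.65 -4.89 -0.7  -0.13  0.16 27.95]
```

View pics/l23.png

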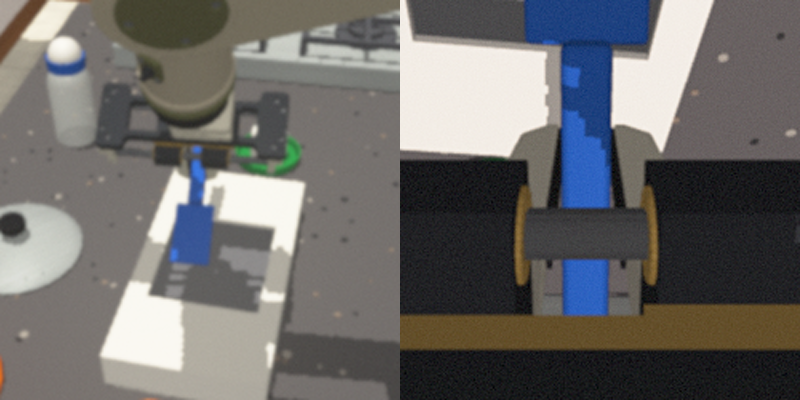

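Emit:
jog_arm:
  targets:
    - [-3,-1.5,-0.1,0,0,3,1]
    - [-6,-3,-0.3,0,0,9,1]
    - [-8,-4,-0.5,0,0,16,1]
    - [-8.6,-4.5,-0.7,0,0,23,1]
    - [-8.6,-4.9,-0.7,0,0,28,1]

```text
t: 24.08
tool_pos: [0.5477, -0.1007, 0.2242]
orientation: [-0.059, 1.557, 0.064]
force: [0.1, 0.9, -0.8]
opening: 0.0178
```

Emit:
jog_arm:
  targets:
    - [0,0,0,0,0,0,1]
    - [0,0,0,0,0,0,1]
    - [0,0,0,0,0,0,1]
    - [0,0,0,0,0,0,1]
    - [0,0,0,0,0,0,1]

```text
t: 24.7
tool_pos: [0.5477, -0.1001, 0.2241]
orientation: [-0.06, 1.557, 0.065]
force: [0.0, 0.7, -0.6]
opening: 0.0175
```

```bash
python3 - <<'E'
from h import *
show();print(np.abs(robot.read_state()["dq"]).max())
W=cam("wrist");S=cam("side");T=cam("top")
cv2.imwrite("pics/s24.png",S["frame"][:,:,::-1])
cv2.imwrite("pics/w24.png",W["frame"][:,:,::-1])
cv2.imwrite("pics/t24.png",cv2.resize(T["frame"][150:270,150:480,::-1],None,fx=2.4,fy=2.4,interpolation=cv2.INTER_CUBIC))
E
```

```text
t 24.7 pos [ 0.5477 -0.1001  0.2241] q [-0.28 -0.01  1.58  0.01  1.56 -0.36] F [ 0.   0.7 -0.6] op 0.0175
[[0.013, -0.079, 0.997], [0.003, 0.997, 0.079], [-1.0, 0.002, 0.013]]
0.004434872850760605
```

View pics/s24.png

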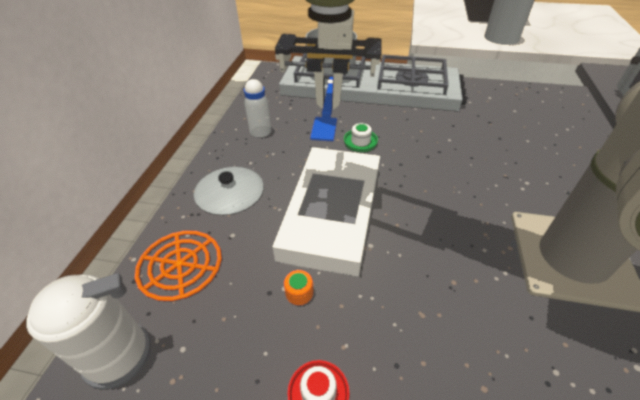

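View pics/t24.png

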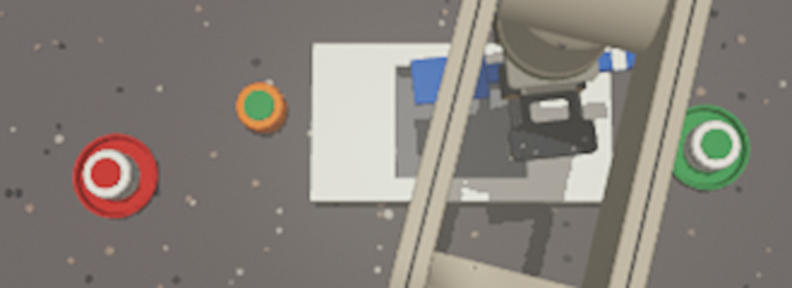

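View pics/w24.png

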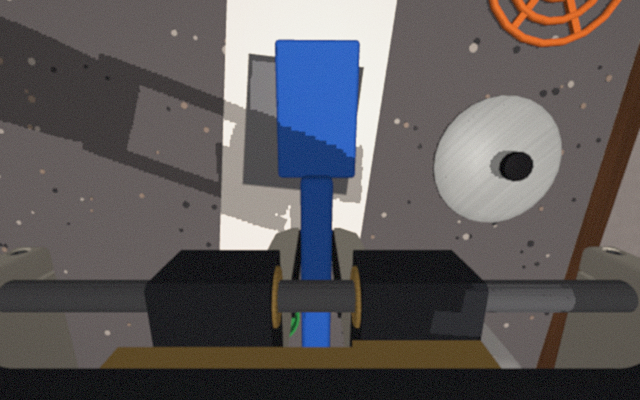

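The spatula is level and still in the grip, clear of everything, and both tiers are upright in their dishes. Handing in.

```bash
python3 -c "
from plant import ticket
print(ticket.close_job())"
```

```text
the job is handed in; nothing more can be done
None
```

The job is handed in at about 25 s of the 67 s limit. It returned no verdict, but my last checks met every condition I could measure.

**Tiers:** The green-tag tier is in the green dish, about 2 mm off centre by the top camera. The red-tag tier is in the red dish, under 1 mm off by the wrist camera. Both look upright and are released. I did not touch the orange decoy, and the other things look unmoved in the last pictures.

**Spatula:** I slid it 4 cm towards the box's +y end, tilted it to 28° and drew it out handle end first, with no contact force showing on the wrist. It is now held level and still at mid-length, with the jaws 17.5 mm apart and a 45 N grip set. From the tool reading its underside is about 24 cm above the counter, roughly 19 cm above the cover. I did not triangulate its two ends separately.

**What failed or disagreed:**
- **First grasp:** My first grasp of the green tier failed. The fingertips rode onto its lid, pushed it about 8 mm, and tilted it briefly by an estimated 0.2–0.3 rad before it settled upright. I did not measure that tilt against the 0.6 rad limit.
- **TCP offset:** The wrist and side pictures put the real fingertips about 22 mm behind the reported TCP. I corrected all later heights for this, and they came out as expected.

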